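# Wedge the row of leg tubes tight

### The job

The steel leg tubes on the plywood board have rolled apart: close the row up against the sprung stop, then chock it by driving one of the three wooden wedges, thin end first and flat on the board, between the last tube and the angled batten until it jams and holds the sprung pad pressed in about 6 mm, half its travel. Use the wedge whose thickness suits the space, so that it ends up about level with the tubes (mid length within 4 cm of theirs), keep the tubes side by side where they are along the board, and leave the tools and other bystanders alone.

Things in the scene. Friction and masses are not known exactly. Their poses are not given: they have to be found in the camera images.
- rack: Plywood board 250 x 360 x 12 mm fixed flat to the bench. x runs along the tubes, away from the robot; y across the row towards the stop; z up. Origin on the bench (board underside); the board spans x -160..+90, y -205..+175 mm, top at z = 12. The tubes' middles belong near x = 0; the stop's unpressed pad is at y = +120 mm, the angled batten at the -y end.
- board_edge (a point): Middle (rack x = 0) of the board's -y edge, on its top. Near it a batten, 150 long, 30 wide, 30 high, is screwed down; its place varies and is not reported. Its face to the tubes is skewed 1 in 5: the space is wide at the robot's side, narrows along rack +x. Row closed up, pad unpressed: last tube to face at rack x = 0 is 26 to 52 mm (5 mm more per 25 mm towards the robot).
- stop: Fixed softwood block at the +y end of the board, 140 long, 45 mm high, with a sprung dark steel pad (120 x 40 mm) on the side of the tubes. Origin on the board's top at the middle of the unpressed pad's face; axes as the rack.
- pad (a joint): How far (m) the sprung pad is pushed back towards the stop block: 0 free, 0.012 at its end. Spring 0.8 N per mm (pushing the wedge in takes some 10 to 20 N). The wedge slides along the skewed batten, gaining 1 mm of squeeze per 5 mm driven; friction holds it once let go.
- tube1: Steel leg tube with plugged ends lying on the board, 48 mm diameter, 120 mm long, about 0.25 kg; number 1 of 4 counted from the stop. Smooth: slides and rolls easily. Origin at its centre; x along its axis; y and z turn as it rolls.
- tube2: Steel leg tube with plugged ends lying on the board, 48 mm diameter, 120 mm long, about 0.25 kg; number 2 of 4 counted from the stop. Smooth: slides and rolls easily. Origin at its centre; x along its axis; y and z turn as it rolls.
- tube3: Steel leg tube with plugged ends lying on the board, 48 mm diameter, 120 mm long, about 0.25 kg; number 3 of 4 counted from the stop. Smooth: slides and rolls easily. Origin at its centre; x along its axis; y and z turn as it rolls.
- tube4: Steel leg tube with plugged ends lying on the board, 48 mm diameter, 120 mm long, about 0.25 kg; number 4 of 4 counted from the stop (the last, beside the batten). Smooth: slides and rolls easily. Origin at its centre; x along its axis; y and z turn as it rolls.
- wedge_a: Plain softwood wedge lying flat, 34 mm thick at mid length: 120 long, 36 high, 22 thick at the thin end, 46 at the thick end (taper 1 in 5, in plan). Origin: underside, mid length, mid thickness. Thin end towards its +x, thick end -x; the +y face is straight (parallel to x, at y = +17 mm), the -y face is the slanted one. z up.
- wedge_b: Plain softwood wedge lying flat, 44 mm thick at mid length: 120 long, 36 high, 32 thick at the thin end, 56 at the thick end (taper 1 in 5, in plan). Origin: underside, mid length, mid thickness. Thin end towards its +x, thick end -x; the +y face is straight (parallel to x, at y = +22 mm), the -y face is the slanted one. z up.
- wedge_c: Plain softwood wedge lying flat, 54 mm thick at mid length: 120 long, 36 high, 42 thick at the thin end, 66 at the thick end (taper 1 in 5, in plan). Origin: underside, mid length, mid thickness. Thin end towards its +x, thick end -x; the +y face is straight (parallel to x, at y = +27 mm), the -y face is the slanted one. z up.
- hammer: Hammer lying on the bench, handle towards its -x. Leave alone.
- screwdriver: Screwdriver lying on the bench. Leave alone.
- jar: Clear jar, 60 mm diameter, 85 mm tall, origin under its centre. Leave alone.
- square_tube: Square steel tube offcut 150 x 30 x 30 mm, x along it, origin under its centre. Leave alone.
- tape: Yellow tape measure 65 x 35 x 60 mm, origin under its centre. Leave alone.
Not all that is in view belongs to the job. What is shaped like the tube3 but yellow is not meant.

How it is judged:
At the end, for the whole second after the job is handed in: The pad is held 3 to 9 mm in; a wedge presses tube 4 with over 1 N, lies flat on the board (6 mm, 0.1 rad), within 0.12 rad of the board's x axis, mid length within 42 mm of x = 0; tubes on the board within 30 mm of x = 0 and 0.12 rad of its x axis; all at rest (10 mm/s) (value of joint pad between 0.003 and 0.009 m and x of tube1 in the frame of rack between -0.03 and 0.03 m and z of tube1 in the frame of rack between 0.03 and 0.042 m and angle between the x axis of each of tube1, tube2, tube3, tube4 and the x axis of rack, either way round below 0.12 rad and linear speed of each of tube1, tube2, tube3, tube4 below 0.01 m/s and x of tube2 in the frame of rack between -0.03 and 0.03 m and z of tube2 in the frame of rack between 0.03 and 0.042 m and x of tube3 in the frame of rack between -0.03 and 0.03 m and z of tube3 in the frame of rack between 0.03 and 0.042 m and x of tube4 in the frame of rack between -0.03 and 0.03 m and z of tube4 in the frame of rack between 0.03 and 0.042 m and ((contact force between wedge_a and tube4 above 1 N and x of wedge_a in the frame of rack between -0.042 and 0.042 m and z of wedge_a in the frame of rack between 0.006 and 0.018 m and angle between wedge_a's own z axis and vertical below 0.1 rad and angle between the x axis of wedge_a and the x axis of rack, either way round below 0.12 rad and linear speed of wedge_a below 0.01 m/s) or (contact force between wedge_b and tube4 above 1 N and x of wedge_b in the frame of rack between -0.042 and 0.042 m and z of wedge_b in the frame of rack between 0.006 and 0.018 m and angle between wedge_b's own z axis and vertical below 0.1 rad and angle between the x axis of wedge_b and the x axis of rack, either way round below 0.12 rad and linear speed of wedge_b below 0.01 m/s) or (contact force between wedge_c and tube4 above 1 N and x of wedge_c in the frame of rack between -0.042 and 0.042 m and z of wedge_c in the frame of rack between 0.006 and 0.018 m and angle between wedge_c's own z axis and vertical below 0.1 rad and angle between the x axis of wedge_c and the x axis of rack, either way round below 0.12 rad and linear speed of wedge_c below 0.01 m/s))); the robot touches nothing.
It fails at once if the hammer was moved more than 3 cm (distance of hammer from where it was at the start of the episode above 0.03 m).
It fails at once if the screwdriver was moved more than 3 cm (distance of screwdriver from where it was at the start of the episode above 0.03 m).
It fails at once if the jar was moved more than 3 cm (distance of jar from where it was at the start of the episode above 0.03 m).
It fails at once if the square tube was moved more than 3 cm (distance of square_tube from where it was at the start of the episode above 0.03 m).
It fails at once if the tape was moved more than 3 cm (distance of tape from where it was at the start of the episode above 0.03 m).
It also fails if it takes over 69 s, if anything falls off the work surface, if the arm or the gripper's body presses on something with over 40 N, if the wrist force passes 120 N, or if a joint passes its speed limit or range.

### The arm

A 6-joint arm with a two-finger parallel gripper is mounted at the origin on the work surface. World frame = base frame: x ahead of the robot, y to its left, z up, the work surface at z = 0. Lengths are in m, angles in rad, forces in N, time in s.
With the tool pointing down it reaches from about 0.25 to 0.725 m from the base axis. Payload 4 kg.
Tool frame: the origin (TCP) lies between the finger pads; the fingertips stand 11 mm ahead of it and the grasp point (between the pads) lies 8 mm behind it (bot.tip_extent is the distance from the TCP to the fingertips, in m); z points along the fingers, y is the line along which they close (so a half turn about z gives the same grasp; the last joint's range is limited). The gripper opens to 85 mm and grips with 20 to 120 N. Pads are 22 mm wide; open, the fingers measure 114 mm over their backs; the gripper's body (76 mm by 85 mm) begins 54 mm behind the grasp point. The pads swing forward as they close: fully open they stand 13 mm farther back than shut.
Start: joints at [-1.17, 0.241, 0.005, 1.335, 0, 1.571], TCP at [0.195, -0.46, 0.209] pointing down, gripper open.
Joint ranges: [-2.72, 2.72], [-1.05, 1.87], [-1.09, 1.28], [-1.99, 2.15], [-1.42, 1.44], [-3.14, 3.14]. Speed limits (rad/s): [2.79, 2.79, 3.14, 3.14, 3.14, 3.14].

### API

Orientations are given as a unit quaternion [x, y, z, w].
In Python, from workcell import bot gives the robot as it stands. The module is installed in compiled form; this text tells all that it offers.
- The arm moves only by the tool drive_tool, never from a script. Its argument "rows" is a list of rows, each an object of numbers: "dx", "dy", "dz": the shift along the tool's x, y, z in units of 50 mm (1.0 is 50 mm); "wx", "wy", "wz": the turn, a rotation vector about the tool's x, y, z in units of 5 degrees (1.0 is 5 degrees); "hand": the finger opening in mm, from 0 to 85.4. A call has 1 to 20 rows; each row is the pose to reach, as a shift and turn from the pose commanded when the call began, along the tool's axes at that moment; what a row does not reach only later rows make up. A row lasts 1/10 s, in which the tool goes at most 50 mm and 8.59 degrees, less where a joint would pass 70% of its speed; a pose out of reach is approached as far as the arm can. A call with a gripper value outside its range is refused whole. The fingers move at their own pace and stop on an object; the grip force is fixed at half the most. Time passes only in rows, so rows that repeat a pose let the fingers close. It gives the time, the measured TCP pose, the force, the opening and the grip force at its end, in the units of the state.
- bot.get_obs(): the state, without advancing time (a new reading comes with each control period).
- bot.camera(name): name is "scene" or "top" or "wrist"; returns the picture (400x640x3 uint8, red, green, blue); there is no depth.
- bot.get_calibration(name): a dict with "vfov" (degrees; the focal length in pixels is half the picture's height over the tangent of half this angle, whatever the lens; pixels are square), "cx", "cy" (the principal point, pixels), "origin" and "rotation" of the camera in the world; the wrist camera has in their place "mount" (4x4, takes a point from camera to tool coordinates, whose origin is the TCP and whose axes are the flange's). Camera axes: x right, y up, looking along -z (the intrinsics and any distortion apply to the point x, -y, -z); pixel columns grow to the right and rows downward; lengths in m; the calibration is good to about 2 mm. A picture is of the moment at which its call begins: read the wrist's pose just before it. get_calibration takes no time and is no camera call.
- bot.job_done(): hands the job in; it is judged then, once.
Trained networks look in the newest picture that a camera, given by its name, has taken for a name from the list of things; names that differ only in an ending like _2 or _b are one class to them, and where a whole thing is asked for, a point or a joint stands for the part that bears it (a point fixed in the world has none). Each returns a list of dicts, best first, with "score" (0 to 1); they miss things now and then, are a little off and sometimes report something else, mostly with a low value. They report only what shows in the picture. A call takes as long as a camera call. They do not tell look-alikes from the thing itself.
- bot.look_for(camera, thing): "extent" ([centre column, centre row, width, height] in pixels, round what is visible of it).
- bot.outline_of(camera, thing): "region" (400x640 bool, what is visible of it) and "extent" ([centre column, centre row, width, height] in pixels, round what is visible of it).
The state is a dict: "clock": time; "joint_pos": joint angles; "joint_vel": joint speeds; "tau": joint torques, N m; "eef_pos": TCP position; "tool_rot": TCP orientation; "ft_force": force on the tool from outside, world axes, zero at the start; "ft_torque": the same for the moment, N m; "grip_width": finger opening in m; "grasp_force": force on a finger pad.
Only numpy, scipy, OpenCV 4.12 (cv2) and the standard library are available. Lean on these libraries where they do the work, as an engineer would, in place of code of your own. Each camera call takes 0.05 s, during which the arm holds its last target. There are 200 camera calls.

## Working session

There is one attempt and no reset: what is moved stays moved. The work goes in short steps, Python scripts to look and compute and a tool call to move; the robot and the scene stay as the last step left them, time stands still between calls to the robot, and variables do not carry over. Pictures are saved under pics/ and viewed, at most 10 in all, crops included, and the job is handed in when it is done.

Besides the shell and the picture viewer there is one more tool, called after "Call:" as name([rows], argument=value, ...), one row to a line, values as JSON. drive_tool: Moves the arm, as the interface text tells. Its arguments: {"type":"object","properties":{"rows":{"type":"array","items":{"type":"object","properties":{"dx":{"type":"number"},"dy":{"type":"number"},"dz":{"type":"number"},"wx":{"type":"number"},"wy":{"type":"number"},"wz":{"type":"number"},"hand":{"type":"number"}}}}},"required":["rows"]}

```bash
mkdir -p pics; python3 - <<'E'
from workcell import bot
import cv2,numpy as np
for n in ("scene","top"):
    im=bot.camera(n); cv2.imwrite(f"pics/{n}0.png",im[:,:,::-1])
    print(n,{k:np.round(v,4).tolist() for k,v in bot.get_calibration(n).items()})
print({k:np.round(v,4).tolist() for k,v in bot.get_calibration("wrist").items()})
o=bot.get_obs();print(o)
E
```

```text
scene {'vfov': 56.7775, 'cx': 319.1303, 'cy': 200.9937, 'origin': [0.9724, 0.6766, 0.9358], 'rotation': [0.1107, 0.3354, 0.893, 0.2788]}
top {'vfov': 48.1621, 'cx': 315.6337, 'cy': 199.1211, 'origin': [0.3243, 0.0084, 1.3479], 'rotation': [0.0587, -0.0506, -0.7004, 0.7095]}
{'vfov': 61.0209, 'cx': 316.336, 'cy': 201.0451, 'mount': [[0.0, 0.9637, 0.267, 0.0677], [1.0, -0.0003, 0.0009, -0.0002], [0.0009, 0.267, -0.9637, -0.1656], [0.0, 0.0, 0.0, 1.0]]}
{'clock': 0.1, 'joint_pos': array([-1.17001351e+00,  2.41366532e-01,  3.86703912e-03,  1.33517179e+00,
       -1.30623533e-05,  1.57078013e+00]), 'joint_vel': array([-0.00073932, -0.00212787,  0.00290786,  0.00086297,  0.00070717,
        0.00219218]), 'tau': array([-1.06476432e-04, -3.73138547e+01,  2.53009683e+01,  1.08826405e-02,
       -4.39960831e-05,  1.20292879e-05]), 'eef_pos': array([ 0.19483441, -0.45983373,  0.20799065]), 'tool_rot': array([ 9.79986698e-01,  1.99060777e-01, -1.93000579e-04, -9.17418374e-04]), 'ft_force': array([ 0.08119478, -0.02802211,  0.19946745]), 'ft_torque': array([ 0.03368469, -0.05498082,  0.00118405]), 'grasp_force': 0.0, 'grip_width': 0.08531534051646521}
```

View pics/top0.png

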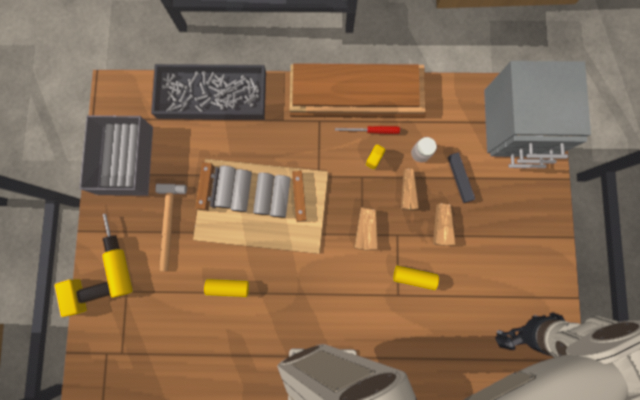

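View pics/scene0.png

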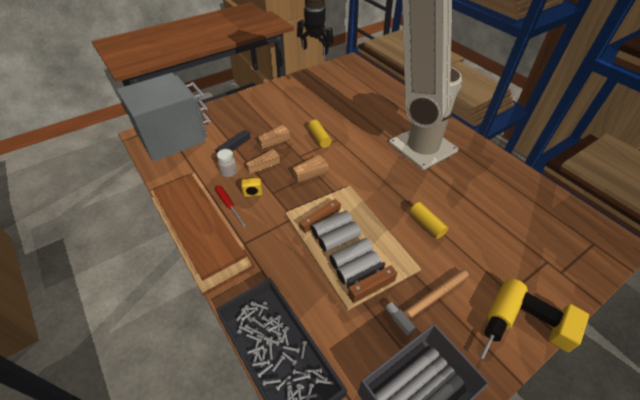

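Top view: the board is at (262,205), the stop at its left end (205,187), and the tubes at columns 224, 241, 263 and 281. The batten is at (299,195). The wedges are at (367,228), (410,188) and (444,225), and the yellow look-alike tubes at (226,288) and (416,277) are not meant. Next I'll get measurements and one enlarged crop.

```bash
cat > h.py <<'E'
from workcell import bot
import numpy as np, cv2
from scipy.spatial.transform import Rotation as R
def pose(n):
    c=bot.get_calibration(n); f=200/np.tan(np.radians(c["vfov"])/2)
    if n=="wrist":
        o=bot.get_obs(); Rt=R.from_quat(o["tool_rot"]).as_matrix(); m=np.array(c["mount"])
        return f,c["cx"],c["cy"],Rt@m[:3,3]+o["eef_pos"],Rt@m[:3,:3]
    r=np.array(c["rotation"]); 
    return f,c["cx"],c["cy"],np.array(c["origin"]),(R.from_quat(r).as_matrix() if r.size==4 else r)
def rays(P,uv):
    f,cx,cy,o,M=P; uv=np.atleast_2d(uv).astype(float)
    d=np.c_[(uv[:,0]-cx)/f,-(uv[:,1]-cy)/f,-np.ones(len(uv))]@M.T
    return d
def onz(P,uv,z):
    d=rays(P,uv); return P[3]+d*((z-P[3][2])/d[:,2])[:,None]
def tri(Ps,uvs):
    A=np.zeros((3,3));b=np.zeros(3)
    for P,uv in zip(Ps,uvs):
        d=rays(P,uv)[0];d/=np.linalg.norm(d);Q=np.eye(3)-np.outer(d,d);A+=Q;b+=Q@P[3]
    return np.linalg.solve(A,b)
def proj(P,X):
    f,cx,cy,o,M=P; q=(np.atleast_2d(X)-o)@M
    return np.c_[cx-f*q[:,0]/q[:,2],cy+f*q[:,1]/q[:,2]]
E
python3 - <<'E'
from h import *
im=bot.camera("top"); P=pose("top")
for t in ("wedge_a","tube1","rack","stop","board_edge","jar","tape","square_tube","hammer"):
    for r in bot.outline_of("top",t)[:5]:
        u,v,w,h=r["extent"]; c=cv2.minAreaRect(np.argwhere(r["region"])[:,::-1].astype(np.float32))
        print(t,round(r["score"],2),np.round(r["extent"]),"world z.02",np.round(onz(P,c[0],.02)[0],3),np.round(c[2]))
cv2.imwrite("pics/top_c.png",cv2.resize(im[140:270,180:480,::-1],None,fx=2.6,fy=2.6,interpolation=cv2.INTER_CUBIC))
bc=[(207,160),(328,171),(324,251),(194,240)]
print(np.round(onz(P,bc,.012),3))
E
```

```text
wedge_a 0.89 [365. 227.  23.  42.] world z.02 [ 0.443 -0.124  0.02 ] 90.0
wedge_a 0.86 [409. 191.  20.  44.] world z.02 [ 0.564 -0.255  0.02 ] 90.0
wedge_a 0.71 [443. 227.  21.  44.] world z.02 [ 0.458 -0.355  0.02 ] 90.0
tube1 0.93 [263. 196.  19.  48.] world z.02 [0.545 0.182 0.02 ] 7.0
tube1 0.9 [224. 187.  23.  45.] world z.02 [0.566 0.3   0.02 ] 9.0
tube1 0.83 [225. 288.  44.  22.] world z.02 [0.265 0.284 0.02 ] 5.0
tube1 0.76 [239. 190.  20.  40.] world z.02 [0.553 0.252 0.02 ] 8.0
tube1 0.75 [416. 276.  46.  21.] world z.02 [ 0.302 -0.268  0.02 ] 11.0
rack 0.62 [261. 207. 132.  93.] world z.02 [0.509 0.192 0.02 ] 6.0
stop 0.74 [205. 187.  17.  47.] world z.02 [0.566 0.36  0.02 ] 8.0
stop 0.63 [215. 188.  14.  42.] world z.02 [0.564 0.331 0.02 ] 8.0
stop 0.55 [384. 129.  31.  12.] world z.02 [ 0.752 -0.176  0.02 ] 90.0
board_edge 0.66 [262. 208. 136.  91.] world z.02 [0.508 0.193 0.02 ] 6.0
board_edge 0.46 [215. 184.  10.  40.] world z.02 [0.568 0.33  0.02 ] 8.0
tape 0.87 [375. 156.  23.  26.] world z.02 [ 0.663 -0.154  0.02 ] 27.0
square_tube 0.86 [459. 177.  21.  43.] world z.02 [ 0.602 -0.41   0.02 ] 69.0
hammer 0.78 [173. 230.  29.  94.] world z.02 [0.44  0.457 0.02 ] 90.0
[[ 0.65   0.36   0.012]
 [ 0.62  -0.011  0.012]
 [ 0.377 -0.002  0.012]
 [ 0.405  0.387  0.012]]
```

View pics/top_c.png

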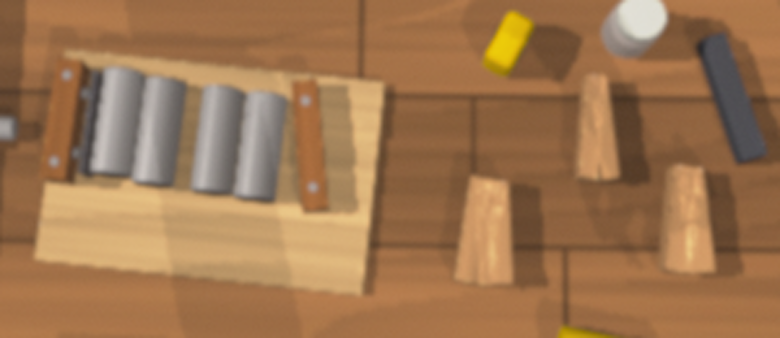

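Crop: the wedges are at crop (487,230) fattest, (598,128) thinnest and (689,218) middle, so in the full picture probably c=(367,228), a=(410,188) and b=(444,225). Thin ends point away from the robot. Next I'll take close wrist views over the wedges and then the board.

```bash
cat > mv.py <<'E'
import sys
from h import *
def go(x,y,z,yaw):  # yaw of tool x axis in world, deg
    o=bot.get_obs(); T=R.from_quat(o["tool_rot"]); d=T.inv().apply(np.array([x,y,z])-o["eef_pos"])/.05
    G=R.from_matrix(np.array([[np.cos(a:=np.radians(yaw)),np.sin(a),0],[np.sin(a),-np.cos(a),0],[0,0,-1]]))
    w=np.degrees((T.inv()*G).as_rotvec())/5
    print("d",np.round(d,3),"w",np.round(w,3),"rows>=",np.ceil(max(np.linalg.norm(d),np.linalg.norm(w)*5/8.59)))
if __name__=="__main__": go(*map(float,sys.argv[1:]))
E
python3 mv.py .50 -.22 .25 -4.5; python3 mv.py .55 .14 .25 -4.5
```

```text
d [ 7.491 -2.047 -0.824] w [ 1.000e-03 -0.000e+00  5.493e+00] rows>= 8.0
d [11.221 -8.286 -0.824] w [ 1.000e-03 -0.000e+00  5.493e+00] rows>= 14.0
```

Call:
drive_tool([
  {"dx": 7.49, "dy": -2.05, "dz": -0.82, "wz": 5.49},
  {"dx": 7.49, "dy": -2.05, "dz": -0.82, "wz": 5.49},
  {"dx": 7.49, "dy": -2.05, "dz": -0.82, "wz": 5.49},
  {"dx": 7.49, "dy": -2.05, "dz": -0.82, "wz": 5.49},
  {"dx": 7.49, "dy": -2.05, "dz": -0.82, "wz": 5.49},
  {"dx": 7.49, "dy": -2.05, "dz": -0.82, "wz": 5.49},
  {"dx": 7.49, "dy": -2.05, "dz": -0.82, "wz": 5.49},
  {"dx": 7.49, "dy": -2.05, "dz": -0.82, "wz": 5.49},
  {"dx": 7.49, "dy": -2.05, "dz": -0.82, "wz": 5.49},
  {"dx": 7.49, "dy": -2.05, "dz": -0.82, "wz": 5.49},
  {"dx": 7.49, "dy": -2.05, "dz": -0.82, "wz": 5.49},
])

```text
invalid input at $.rows[0]: expected keys dx, dy, dz, wx, wy, wz, hand
```

```bash
python3 - <<'E'
from h import *
import pickle
P=pose("wrist"); im=bot.camera("wrist"); pickle.dump((P,im),open("w1.pkl","wb")); cv2.imwrite("pics/w1.png",im[:,:,::-1])
for r in bot.outline_of("wrist","wedge_a")[:4]:
    q=cv2.approxPolyDP(cv2.findContours(r["region"].astype(np.uint8),0,2)[0][0],6,True)[:,0]
    print(round(r["score"],2),np.round(r["extent"]),q.tolist())
E
python3 mv.py .55 .14 .25 -4.5
```

```text
d [11.221 -8.287 -0.824] w [ 1.000e-03 -0.000e+00  5.493e+00] rows>= 14.0
```

View pics/w1.png

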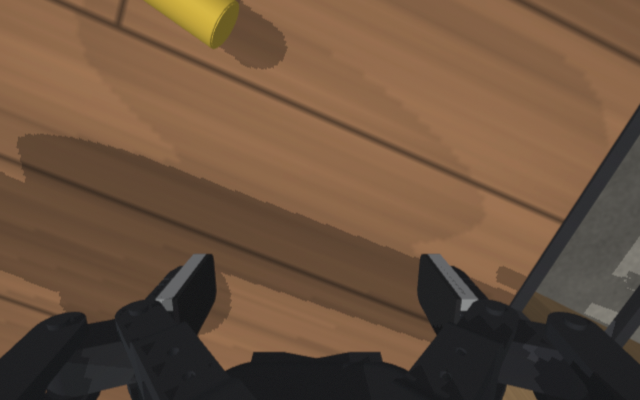

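The arm had not moved (the row was refused), so w1 only shows bare bench, a yellow tube at (195,15), and the fingers over the lower half. I'll resend with every key and stand a bit nearer the robot.

```bash
python3 mv.py .43 -.22 .30 -4.5
```

```text
d [ 6.202 -2.594 -1.824] w [ 1.000e-03 -0.000e+00  5.493e+00] rows>= 7.0
```

Call:
drive_tool([
  {"dx": 6.2, "dy": -2.6, "dz": -1.82, "wx": 0, "wy": 0, "wz": 5.49, "hand": 85},
  {"dx": 6.2, "dy": -2.6, "dz": -1.82, "wx": 0, "wy": 0, "wz": 5.49, "hand": 85},
  {"dx": 6.2, "dy": -2.6, "dz": -1.82, "wx": 0, "wy": 0, "wz": 5.49, "hand": 85},
  {"dx": 6.2, "dy": -2.6, "dz": -1.82, "wx": 0, "wy": 0, "wz": 5.49, "hand": 85},
  {"dx": 6.2, "dy": -2.6, "dz": -1.82, "wx": 0, "wy": 0, "wz": 5.49, "hand": 85},
  {"dx": 6.2, "dy": -2.6, "dz": -1.82, "wx": 0, "wy": 0, "wz": 5.49, "hand": 85},
  {"dx": 6.2, "dy": -2.6, "dz": -1.82, "wx": 0, "wy": 0, "wz": 5.49, "hand": 85},
  {"dx": 6.2, "dy": -2.6, "dz": -1.82, "wx": 0, "wy": 0, "wz": 5.49, "hand": 85},
  {"dx": 6.2, "dy": -2.6, "dz": -1.82, "wx": 0, "wy": 0, "wz": 5.49, "hand": 85},
  {"dx": 6.2, "dy": -2.6, "dz": -1.82, "wx": 0, "wy": 0, "wz": 5.49, "hand": 85},
])

```text
clock: 1.7
eef_pos: [0.4293, -0.22, 0.2994]
tool_rot: [0.999, -0.039, -0.001, 0.0]
ft_force: [-0.2, -0.8, 0.3]
grip_width: 0.0852
grasp_force: 0.0
```

```bash
cat > look.py <<'E'
import sys,pickle
from h import *
n=sys.argv[1]
P=pose("wrist"); im=bot.camera("wrist"); pickle.dump((P,im),open(n+".pkl","wb")); cv2.imwrite(f"pics/{n}.png",im[:,:,::-1])
print(np.round(bot.get_obs()["eef_pos"],3))
for t in sys.argv[2:]:
  for r in bot.outline_of("wrist",t)[:5]:
    q=cv2.approxPolyDP(max(cv2.findContours(r["region"].astype(np.uint8),0,2)[0],key=len),5,True)[:,0]
    print(t,round(r["score"],2),np.round(r["extent"]),q.tolist())
E
python3 look.py w2 wedge_a
python3 mv.py .49 .13 .30 -4.5
```

```text
[ 0.429 -0.22   0.299]
wedge_a 0.81 [338.  53.  41. 102.] [[323, 0], [321, 98], [355, 97], [345, 3]]
wedge_a 0.78 [249. 156.  52. 100.] [[222, 108], [221, 200], [269, 199], [260, 111]]
wedge_a 0.71 [420. 128.  47. 100.] [[406, 80], [395, 171], [401, 177], [441, 174], [437, 80]]
d [ 0.661 -7.087 -0.015] w [-0.001  0.015 -0.018] rows>= 8.0
```

View pics/w2.png

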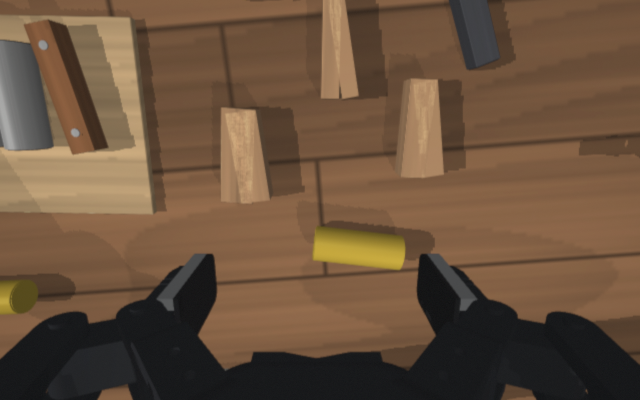

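w2 shows three wedges at (245,155), (338,50) and (420,128), with the thin ends away from the robot. The batten is at (68,85) and tube 4 at (25,95). Next is the board view.

Call:
drive_tool([
  {"dx": 0.66, "dy": -7.09, "dz": 0, "wx": 0, "wy": 0, "wz": 0, "hand": 85},
  {"dx": 0.66, "dy": -7.09, "dz": 0, "wx": 0, "wy": 0, "wz": 0, "hand": 85},
  {"dx": 0.66, "dy": -7.09, "dz": 0, "wx": 0, "wy": 0, "wz": 0, "hand": 85},
  {"dx": 0.66, "dy": -7.09, "dz": 0, "wx": 0, "wy": 0, "wz": 0, "hand": 85},
  {"dx": 0.66, "dy": -7.09, "dz": 0, "wx": 0, "wy": 0, "wz": 0, "hand": 85},
  {"dx": 0.66, "dy": -7.09, "dz": 0, "wx": 0, "wy": 0, "wz": 0, "hand": 85},
  {"dx": 0.66, "dy": -7.09, "dz": 0, "wx": 0, "wy": 0, "wz": 0, "hand": 85},
  {"dx": 0.66, "dy": -7.09, "dz": 0, "wx": 0, "wy": 0, "wz": 0, "hand": 85},
  {"dx": 0.66, "dy": -7.09, "dz": 0, "wx": 0, "wy": 0, "wz": 0, "hand": 85},
  {"dx": 0.66, "dy": -7.09, "dz": 0, "wx": 0, "wy": 0, "wz": 0, "hand": 85},
])

```text
clock: 2.8
eef_pos: [0.4873, 0.0072, 0.2998]
tool_rot: [1.0, -0.006, -0.001, -0.02]
ft_force: [-0.3, -0.3, -0.6]
grip_width: 0.0851
grasp_force: 0.0
```

```bash
python3 look.py w3 wedge_a tube1 stop rack
```

```text
[0.487 0.007 0.3  ]
wedge_a 0.9 [425. 193.  58.  96.] [[414, 145], [394, 226], [400, 236], [445, 238], [451, 154]]
wedge_a 0.84 [535.  94.  61. 111.] [[563, 41], [528, 46], [507, 143], [557, 144]]
wedge_a 0.69 [603. 180.  74. 100.] [[593, 132], [565, 218], [588, 227], [625, 227], [639, 136]]
tube1 0.98 [123. 306.  53.  28.] [[96, 317], [113, 318], [150, 292], [107, 290], [97, 301]]
tube1 0.72 [184. 120.  43. 105.] [[163, 65], [167, 166], [202, 169], [204, 70]]
tube1 0.72 [523. 290. 107.  49.] [[472, 272], [488, 299], [547, 313], [571, 308], [572, 290], [564, 281], [482, 265]]
tube1 0.66 [ 90. 101.  49. 107.] [[65, 48], [74, 150], [111, 154], [105, 70], [110, 56]]
tube1 0.65 [129. 112.  49. 108.] [[107, 58], [113, 157], [151, 162], [150, 65]]
stop 0.6 [183. 120.  45. 105.] [[166, 65], [167, 163], [200, 169], [203, 70]]
rack 0.63 [177. 135. 327. 212.] [[12, 41], [28, 158], [54, 162], [62, 216], [321, 238], [337, 54], [37, 30], [37, 42]]
rack 0.25 [ 45. 102.  64. 127.] [[13, 40], [29, 159], [73, 158], [62, 152], [50, 57], [62, 47]]
```

View pics/w3.png

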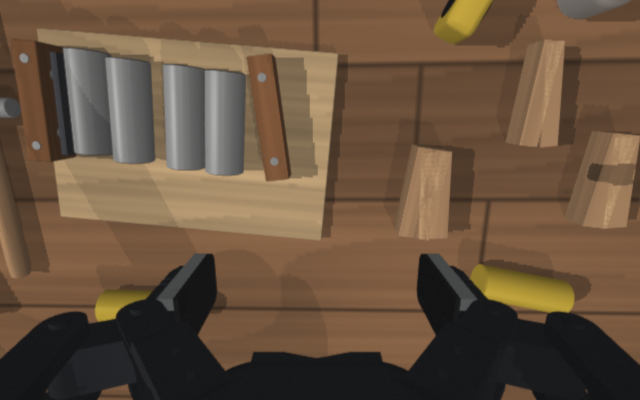

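```bash
cat > fit.py <<'E'
from h import *
import pickle
P,im=pickle.load(open("w3.pkl","rb")); P2,_=pickle.load(open("w2.pkl","rb"))
b=[(38,30),(337,54),(321,238),(62,216)]
C=onz(P,b,.012); print(C.round(4)); print("sides",[round(np.linalg.norm(C[i]-C[i-1]),4) for i in range(4)])
print("tri near right corner",tri([P,P2],[(321,238),(154,212)]).round(4),"far right",tri([P,P2],[(337,54),(131,16)]).round(4))
print("tri batten far-left",tri([P,P2],[(248,56),(27,24)]).round(4),"near-right",tri([P,P2],[(289,178),(106,149)]).round(4))
m=np.array([[.09,.175],[.09,-.185],[-.16,-.185],[-.16,.175]])
def kab(m,c):
    a=m-m.mean(0);d=c-c.mean(0);th=np.arctan2((a[:,0]*d[:,1]-a[:,1]*d[:,0]).sum(),(a*d).sum())
    Rm=np.array([[np.cos(th),-np.sin(th)],[np.sin(th),np.cos(th)]]);return th,Rm,c.mean(0)-Rm@m.mean(0)
for ylo in (-.185,-.205):
    m[1:3,1]=ylo; th,Rm,t=kab(m,C[:,:2]); print("yaw",np.degrees(th),"o",t,"res",((C[:,:2]-(m@Rm.T+t))*1e3).round(1).tolist())
    rk=lambda uv,z:((onz(P,uv,z)[:,:2]-t)@Rm*1e3).round(1).tolist()
    print("batten top FL FR NR NL",rk([(248,56),(273,54),(289,178),(265,181)],.042))
    print("pad",rk([(55,52),(69,152)],.05),"stop top",rk([(12,40),(38,39),(54,158),(28,161)],.057))
    print("tubes near/far tops", [rk([(x1,y1),(x2,y2)],.06) for x1,y1,x2,y2 in [(86,48,93,155),(127,58,134,162),(183,65,186,169),(225,70,226,174)]])
for n,q in (("C?",[(414,146),(451,150),(447,238),(424,238)]),("A?",[(541,40),(564,41),(557,146),(534,146)]),("B?",[(593,132),(639,136),(625,227),(600,227)])):
    print(n,onz(P,q,.036).round(3).tolist())
E
python3 fit.py
```

```text
[[ 0.6513  0.3669  0.012 ]
 [ 0.6172 -0.0077  0.012 ]
 [ 0.3738  0.0139  0.012 ]
 [ 0.4061  0.3896  0.012 ]]
sides [np.float64(0.2463), np.float64(0.3761), np.float64(0.2443), np.float64(0.3771)]
tri near right corner [0.3723 0.014  0.0088] far right [ 0.619  -0.0081  0.0068]
tri batten far-left [0.6132 0.0975 0.0373] near-right [0.4635 0.0561 0.0159]
yaw -5.096642162206191 o [0.5473909  0.19252942] res [[-1.3, 8.0], [-3.4, -8.0], [2.2, -8.6], [2.5, 8.5]]
batten top FL FR NR NL [[73.5, -89.9], [77.8, -119.1], [-67.2, -145.9], [-73.7, -115.3]]
pad [[60.5, 134.6], [-56.1, 132.2]] stop top [[69.1, 177.9], [72.3, 147.1], [-63.9, 146.9], [-70.5, 181.0]]
tubes near/far tops [[[66.5, 90.2], [-55.3, 94.6]], [[59.3, 43.7], [-59.7, 43.9]], [[56.6, -20.4], [-62.9, -20.6]], [[54.8, -68.4], [-64.9, -70.2]]]
yaw -5.095257434183021 o [0.54827898 0.20249076] res [[-2.2, -1.9], [-2.6, 2.0], [3.1, 1.4], [1.6, -1.4]]
batten top FL FR NR NL [[73.5, -99.9], [77.8, -129.1], [-67.2, -155.9], [-73.7, -125.3]]
pad [[60.5, 124.6], [-56.1, 122.2]] stop top [[69.1, 167.9], [72.3, 137.1], [-63.9, 136.9], [-70.5, 171.0]]
tubes near/far tops [[[66.5, 80.2], [-55.3, 84.6]], [[59.3, 33.7], [-59.7, 33.9]], [[56.6, -30.4], [-62.9, -30.6]], [[54.8, -78.4], [-64.9, -80.2]]]
C? [[0.506, -0.103, 0.036], [0.501, -0.149, 0.036], [0.384, -0.155, 0.036], [0.384, -0.125, 0.036]]
A? [[0.625, -0.238, 0.036], [0.623, -0.263, 0.036], [0.505, -0.276, 0.036], [0.505, -0.249, 0.036]]
B? [[0.522, -0.315, 0.036], [0.517, -0.37, 0.036], [0.401, -0.38, 0.036], [0.401, -0.349, 0.036]]
```

w3: the board corners fit a 380 x 250 rectangle within 3 mm, with yaw -5.1° and origin (0.548,0.2025). The batten face at x=0 is at rack y of about -113, so the gap is about 40 mm and wedge b suits, ending near x=+13. Tubes 3 and 4 have to go about 31 mm towards the stop. I'll push tube 4 above the batten with two opened fingers.

```bash
cat >> mv.py <<'E'
E
cat > rk.py <<'E'
import sys
from mv import *
th=np.radians(-5.1); O=np.array([.5483,.2025])
def rw(x,y): return O+np.array([np.cos(th)*x-np.sin(th)*y,np.sin(th)*x+np.cos(th)*y])
if __name__=="__main__":
    x,y,z,yaw=map(float,sys.argv[1:5]); p=rw(x/1e3,y/1e3); print(p.round(3)); go(p[0],p[1],z,yaw-5.1)
E
python3 - <<'E'
from h import *
o=bot.get_obs();print(bot.tip_extent,o["joint_pos"].round(2),o["eef_pos"].round(3))
E
python3 rk.py -3 -126 .13 90
```

```text
0.011 [-0.01  0.2   0.18  1.56  0.04  3.14] [0.487 0.008 0.3  ]
[0.534 0.077]
d [ 0.932 -1.26   3.451] w [ -0.385  -0.332 -17.091] rows>= 10.0
```

Call:
drive_tool([
  {"dx": 0, "dy": 0, "dz": 1.0, "wx": 0, "wy": 0, "wz": -5, "hand": 60},
  {"dx": 0, "dy": 0, "dz": 1.0, "wx": 0, "wy": 0, "wz": -10, "hand": 60},
  {"dx": 0, "dy": 0, "dz": 1.0, "wx": -0.38, "wy": -0.33, "wz": -17.09, "hand": 60},
  {"dx": 0, "dy": 0, "dz": 1.0, "wx": -0.38, "wy": -0.33, "wz": -17.09, "hand": 60},
  {"dx": 0, "dy": 0, "dz": 1.0, "wx": -0.38, "wy": -0.33, "wz": -17.09, "hand": 60},
  {"dx": 0, "dy": 0, "dz": 1.0, "wx": -0.38, "wy": -0.33, "wz": -17.09, "hand": 60},
  {"dx": 0, "dy": 0, "dz": 1.0, "wx": -0.38, "wy": -0.33, "wz": -17.09, "hand": 60},
  {"dx": 0, "dy": 0, "dz": 1.0, "wx": -0.38, "wy": -0.33, "wz": -17.09, "hand": 60},
  {"dx": 0, "dy": 0, "dz": 1.0, "wx": -0.38, "wy": -0.33, "wz": -17.09, "hand": 60},
  {"dx": 0, "dy": 0, "dz": 1.0, "wx": -0.38, "wy": -0.33, "wz": -17.09, "hand": 60},
  {"dx": 0, "dy": 0, "dz": 1.0, "wx": -0.38, "wy": -0.33, "wz": -17.09, "hand": 60},
  {"dx": 0, "dy": 0, "dz": 1.0, "wx": -0.38, "wy": -0.33, "wz": -17.09, "hand": 60},
])

```text
clock: 4.25
eef_pos: [0.487, 0.0101, 0.25]
tool_rot: [0.739, 0.674, 0.0, -0.0]
ft_force: [0.3, -0.4, -0.5]
grip_width: 0.0602
grasp_force: 0.0
```

```bash
python3 rk.py -3 -126 .10 90
```

```text
[0.534 0.077]
d [1.422 0.815 3.   ] w [-0.001 -0.005 -0.029] rows>= 4.0
```

Call:
drive_tool([
  {"dx": 1.42, "dy": 0.82, "dz": 1.5, "wx": 0, "wy": 0, "wz": 0, "hand": 60},
  {"dx": 1.42, "dy": 0.82, "dz": 1.5, "wx": 0, "wy": 0, "wz": 0, "hand": 60},
  {"dx": 1.42, "dy": 0.82, "dz": 3.0, "wx": 0, "wy": 0, "wz": 0, "hand": 60},
  {"dx": 1.42, "dy": 0.82, "dz": 3.0, "wx": 0, "wy": 0, "wz": 0, "hand": 60},
  {"dx": 1.42, "dy": 0.82, "dz": 3.0, "wx": 0, "wy": 0, "wz": 0, "hand": 60},
  {"dx": 1.42, "dy": 0.82, "dz": 3.5, "wx": 0, "wy": 0, "wz": 0, "hand": 60},
  {"dx": 1.42, "dy": 0.82, "dz": 3.76, "wx": 0, "wy": 0, "wz": 0, "hand": 60},
  {"dx": 1.42, "dy": 0.82, "dz": 3.76, "wx": 0, "wy": 0, "wz": 0, "hand": 60},
  {"dx": 1.42, "dy": 0.82, "dz": 3.76, "wx": 0, "wy": 0, "wz": 0, "hand": 60},
])

```text
clock: 5.15
eef_pos: [0.5354, 0.0772, 0.0639]
tool_rot: [0.738, 0.675, 0.001, 0.001]
ft_force: [0.3, -0.1, -0.1]
grip_width: 0.0598
grasp_force: 0.0
```

```bash
python3 look.py w4 tube1; python3 rk.py -3 -80 .059 90
```

```text
[0.536 0.077 0.064]
tube1 0.74 [310.  43. 266.  85.] [[184, 54], [201, 83], [424, 84], [439, 58], [445, 0], [179, 0]]
tube1 0.55 [309. 132. 245.  92.] [[187, 98], [186, 147], [200, 174], [415, 175], [428, 150], [430, 109], [419, 87], [194, 87]]
[0.538 0.123]
d [ 0.916 -0.034  0.102] w [ 0.038 -0.014 -0.004] rows>= 1.0
```

View pics/w4.png

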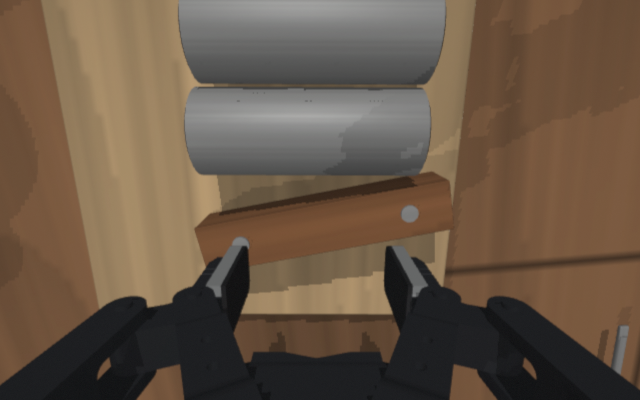

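w4: tube 4 is at (308,130) with tube 3 touching it, and the batten is at (325,220). The opened fingers hover above the batten at (230,265) and (405,265). I'll go to height and push a little at first.

Call:
drive_tool([
  {"dx": 0, "dy": -0.03, "dz": 0.1, "wx": 0, "wy": 0, "wz": 0, "hand": 60},
  {"dx": 0, "dy": -0.03, "dz": 0.14, "wx": 0, "wy": 0, "wz": 0, "hand": 60},
  {"dx": 0.15, "dy": -0.03, "dz": 0.14, "wx": 0, "wy": 0, "wz": 0, "hand": 60},
  {"dx": 0.3, "dy": -0.03, "dz": 0.14, "wx": 0, "wy": 0, "wz": 0, "hand": 60},
  {"dx": 0.4, "dy": -0.03, "dz": 0.14, "wx": 0, "wy": 0, "wz": 0, "hand": 60},
  {"dx": 0.5, "dy": -0.03, "dz": 0.14, "wx": 0, "wy": 0, "wz": 0, "hand": 60},
  {"dx": 0.5, "dy": -0.03, "dz": 0.14, "wx": 0, "wy": 0, "wz": 0, "hand": 60},
])

```text
clock: 5.95
eef_pos: [0.535, 0.1033, 0.055]
tool_rot: [0.737, 0.676, 0.0, -0.0]
ft_force: [0.3, -0.2, 0.6]
grip_width: 0.0599
grasp_force: 0.0
```

```bash
python3 look.py w5 tube1; python3 rk.py -3 -80 .056 90
```

```text
[0.535 0.103 0.055]
tube1 0.82 [313. 182. 249.  91.] [[190, 159], [190, 199], [203, 223], [423, 225], [437, 194], [437, 158], [431, 143], [418, 137], [202, 137]]
[0.538 0.123]
d [ 0.414  0.03  -0.022] w [-0.002 -0.002  0.011] rows>= 1.0
```

Call:
drive_tool([
  {"dx": -0.25, "dy": 0.03, "dz": 0, "wx": 0, "wy": 0, "wz": 0, "hand": 60},
  {"dx": -0.5, "dy": 0.03, "dz": 0, "wx": 0, "wy": 0, "wz": 0, "hand": 60},
  {"dx": -0.5, "dy": 0.03, "dz": 0.04, "wx": 0, "wy": 0, "wz": 0, "hand": 60},
  {"dx": -0.5, "dy": 0.03, "dz": 0.08, "wx": 0, "wy": 0, "wz": 0, "hand": 60},
  {"dx": -0.5, "dy": 0.03, "dz": 0.12, "wx": 0, "wy": 0, "wz": 0, "hand": 60},
  {"dx": -0.5, "dy": 0.03, "dz": 0.12, "wx": 0, "wy": 0, "wz": 0, "hand": 60},
])

```text
clock: 6.65
eef_pos: [0.5339, 0.0773, 0.0485]
tool_rot: [0.738, 0.675, -0.0, -0.0]
ft_force: [1.3, 0.1, 0.0]
grip_width: 0.06
grasp_force: 0.0
```

Call:
drive_tool([
  {"dx": 0, "dy": 0, "dz": 0.04, "wx": 0, "wy": 0, "wz": 0, "hand": 60},
  {"dx": 0, "dy": 0, "dz": 0.08, "wx": 0, "wy": 0, "wz": 0, "hand": 60},
  {"dx": 0, "dy": 0, "dz": 0.08, "wx": 0, "wy": 0, "wz": 0, "hand": 60},
])

```text
clock: 6.95
eef_pos: [0.5339, 0.0775, 0.0446]
tool_rot: [0.738, 0.675, -0.0, -0.0]
ft_force: [0.1, 0.3, -0.7]
grip_width: 0.0599
grasp_force: 0.0
```

Call:
drive_tool([
  {"dx": 0, "dy": 0, "dz": 0.04, "wx": 0, "wy": 0, "wz": 0, "hand": 60},
  {"dx": 0, "dy": 0, "dz": 0.08, "wx": 0, "wy": 0, "wz": 0, "hand": 60},
  {"dx": 0, "dy": 0, "dz": 0.08, "wx": 0, "wy": 0, "wz": 0, "hand": 60},
])

```text
clock: 7.25
eef_pos: [0.5339, 0.0773, 0.0406]
tool_rot: [0.738, 0.675, -0.0, -0.0]
ft_force: [-0.5, -0.1, 0.5]
grip_width: 0.0602
grasp_force: 0.0
```

Call:
drive_tool([
  {"dx": 0, "dy": 0, "dz": 0.04, "wx": 0, "wy": 0, "wz": 0, "hand": 60},
  {"dx": 0, "dy": 0, "dz": 0.08, "wx": 0, "wy": 0, "wz": 0, "hand": 60},
  {"dx": 0, "dy": 0, "dz": 0.08, "wx": 0, "wy": 0, "wz": 0, "hand": 60},
])

```text
clock: 7.55
eef_pos: [0.5339, 0.0773, 0.0366]
tool_rot: [0.738, 0.675, -0.0, -0.0]
ft_force: [-0.2, -0.3, 0.4]
grip_width: 0.0602
grasp_force: 0.0
```

Call:
drive_tool([
  {"dx": 0, "dy": 0, "dz": 0.04, "wx": 0, "wy": 0, "wz": 0, "hand": 60},
  {"dx": 0, "dy": 0, "dz": 0.08, "wx": 0, "wy": 0, "wz": 0, "hand": 60},
  {"dx": 0, "dy": 0, "dz": 0.08, "wx": 0, "wy": 0, "wz": 0, "hand": 60},
])

```text
clock: 7.85
eef_pos: [0.5339, 0.0773, 0.0326]
tool_rot: [0.738, 0.675, -0.0, -0.0]
ft_force: [-0.2, 0.5, -0.2]
grip_width: 0.0598
grasp_force: 0.0
```

```bash
python3 - <<'E'
from h import *
o=bot.get_obs(); P=pose("scene"); im=bot.camera("scene"); T=R.from_quat(o["tool_rot"])
print(o["eef_pos"].round(4),o["ft_force"].round(1))
s=4;p0=proj(P,o["eef_pos"])[0].astype(int); a,b=p0[0]-75,p0[1]-80
c=cv2.resize(im[b:b+130,a:a+150,::-1],None,fx=s,fy=s,interpolation=cv2.INTER_CUBIC)
for z,col in ((-.03,(0,0,255)),(-.01,(0,255,0)),(.011,(255,0,0))):
    for y in (-.03,.03):
        q=proj(P,o["eef_pos"]+T.apply([0,y,z]))[0]; cv2.circle(c,tuple(int(v) for v in (q-[a,b])*s),3,col,-1)
cv2.imwrite("pics/s1.png",c)
E
```

```text
[0.5339 0.0773 0.0326] [-0.2  0.5 -0.2]
```

View pics/s1.png

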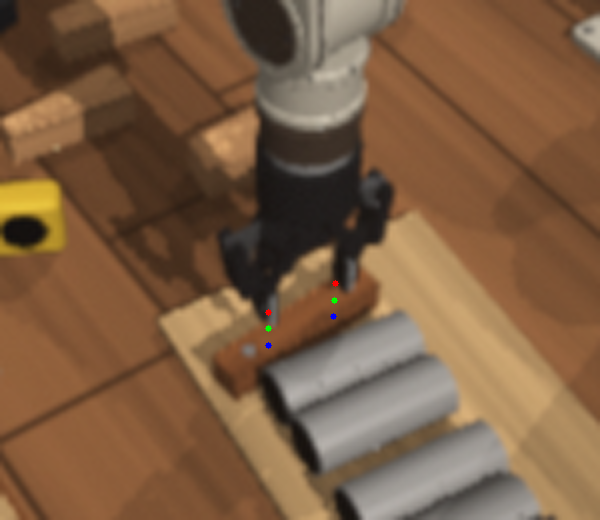

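s1: the fingertips are at about (268,320), between the -30 mm and -10 mm marks, so they stand about 20 mm short of the TCP when opened to 60. That puts them at about z 0.052, still above the batten. I'll go 4 mm lower and push.

Call:
drive_tool([
  {"dx": 0, "dy": 0, "dz": 0.04, "wx": 0, "wy": 0, "wz": 0, "hand": 60},
  {"dx": 0, "dy": 0, "dz": 0.08, "wx": 0, "wy": 0, "wz": 0, "hand": 60},
  {"dx": 0.15, "dy": 0, "dz": 0.08, "wx": 0, "wy": 0, "wz": 0, "hand": 60},
  {"dx": 0.3, "dy": 0, "dz": 0.08, "wx": 0, "wy": 0, "wz": 0, "hand": 60},
  {"dx": 0.4, "dy": 0, "dz": 0.08, "wx": 0, "wy": 0, "wz": 0, "hand": 60},
  {"dx": 0.5, "dy": 0, "dz": 0.08, "wx": 0, "wy": 0, "wz": 0, "hand": 60},
  {"dx": 0.5, "dy": 0, "dz": 0.08, "wx": 0, "wy": 0, "wz": 0, "hand": 60},
])

```text
clock: 8.6
eef_pos: [0.5366, 0.1032, 0.029]
tool_rot: [0.737, 0.676, 0.0, -0.0]
ft_force: [-0.3, -0.8, 0.3]
grip_width: 0.0603
grasp_force: 0.0
```

```bash
python3 look.py w6 tube1; python3 rk.py -3 -80 .028 90; python3 -c "
from h import *
P=pose('top');bot.camera('top')
for r in bot.outline_of('top','tube1'): print(round(r['score'],2),np.round(r['extent']))"
```

```text
[0.536 0.103 0.029]
tube1 0.83 [310. 192. 291. 105.] [[164, 169], [165, 216], [180, 241], [437, 243], [448, 232], [455, 203], [451, 159], [438, 143], [180, 141]]
tube1 0.75 [315.  81. 326. 117.] [[154, 39], [156, 93], [179, 137], [449, 140], [469, 111], [476, 84], [474, 39], [463, 23], [165, 22]]
[0.538 0.123]
d [ 0.414 -0.     0.02 ] w [-0.002 -0.003  0.011] rows>= 1.0
0.93 [417. 276.  47.  23.]
0.92 [223. 188.  24.  42.]
0.89 [240. 192.  18.  45.]
0.88 [226. 289.  47.  16.]
```

Call:
drive_tool([
  {"dx": 0.08, "dy": 0, "dz": 0.02, "wx": 0, "wy": 0, "wz": 0, "hand": 60},
  {"dx": 0.16, "dy": 0, "dz": 0.02, "wx": 0, "wy": 0, "wz": 0, "hand": 60},
  {"dx": 0.24, "dy": 0, "dz": 0.02, "wx": 0, "wy": 0, "wz": 0, "hand": 60},
  {"dx": 0.32, "dy": 0, "dz": 0.02, "wx": 0, "wy": 0, "wz": 0, "hand": 60},
  {"dx": 0.4, "dy": 0, "dz": 0.02, "wx": 0, "wy": 0, "wz": 0, "hand": 60},
  {"dx": 0.4, "dy": 0, "dz": 0.02, "wx": 0, "wy": 0, "wz": 0, "hand": 60},
])

```text
clock: 9.4
eef_pos: [0.5387, 0.1227, 0.0303]
tool_rot: [0.738, 0.675, 0.001, 0.0]
ft_force: [-5.5, -1.4, 12.8]
grip_width: 0.0603
grasp_force: 6.7
```

```bash
cat > tubes.py <<'E'
from rk import *
def run(skip=()):
  for cam in ("wrist","top"):
    P=pose(cam); bot.camera(cam)
    for r in bot.outline_of(cam,"tube1"):
        (c,wh,a)=cv2.minAreaRect(np.argwhere(r["region"])[:,::-1].astype(np.float32))
        # silhouette centre -> axis point at z .036
        p=onz(P,c,.036)[0]; q=p[:2]-O; l=np.array([q[0]*np.cos(th)+q[1]*np.sin(th),-q[0]*np.sin(th)+q[1]*np.cos(th)])*1e3
        if abs(l[0])<60 and abs(l[1])<200: print(cam,round(r["score"],2),"rack mm",l.round(1),np.round(r["extent"]))
run()
E
python3 tubes.py
```

```text
wrist 0.86 rack mm [ -3.9 -14. ] [312. 110. 316. 109.]
wrist 0.79 rack mm [ -6.3 -64.5] [309. 218. 286. 100.]
wrist 0.62 rack mm [-0.6 25.9] [321.  14. 314.  28.]
top 0.69 rack mm [-1.6 53. ] [238. 191.  16.  41.]
top 0.58 rack mm [ 4.7 94.2] [226. 188.  25.  44.]
```

Call:
drive_tool([
  {"dx": 0, "dy": 0, "dz": -0.2, "wx": 0, "wy": 0, "wz": 0, "hand": 60},
  {"dx": -0.4, "dy": 0, "dz": -0.2, "wx": 0, "wy": 0, "wz": 0, "hand": 60},
  {"dx": -0.7, "dy": 0, "dz": -0.1, "wx": 0, "wy": 0, "wz": 0, "hand": 60},
  {"dx": -0.7, "dy": 0, "dz": 0, "wx": 0, "wy": 0, "wz": 0, "hand": 60},
  {"dx": -0.7, "dy": 0, "dz": 0.08, "wx": 0, "wy": 0, "wz": 0, "hand": 60},
  {"dx": -0.7, "dy": 0, "dz": 0.13, "wx": 0, "wy": 0, "wz": 0, "hand": 60},
  {"dx": -0.7, "dy": 0, "dz": 0.13, "wx": 0, "wy": 0, "wz": 0, "hand": 60},
])

```text
clock: 10.3
eef_pos: [0.5346, 0.0877, 0.0206]
tool_rot: [0.738, 0.675, -0.0, -0.001]
ft_force: [0.5, 0.5, -0.4]
grip_width: 0.06
grasp_force: 0.0
```

Call:
drive_tool([
  {"dx": 0, "dy": 0, "dz": 0.02, "wx": 0, "wy": 0, "wz": 0, "hand": 60},
  {"dx": 0, "dy": 0, "dz": 0.04, "wx": 0, "wy": 0, "wz": 0, "hand": 60},
  {"dx": 0, "dy": 0, "dz": 0.04, "wx": 0, "wy": 0, "wz": 0, "hand": 60},
])

```text
clock: 10.6
eef_pos: [0.5351, 0.0875, 0.0194]
tool_rot: [0.738, 0.675, 0.0, -0.0]
ft_force: [-0.7, -1.1, -0.2]
grip_width: 0.0602
grasp_force: 0.0
```

```bash
python3 tubes.py;python3 rk.py -3 -80 .02 90
```

```text
wrist 0.63 rack mm [ -6.6 -63.9] [309. 145. 328. 117.]
top 0.73 rack mm [-1.2 46. ] [240. 192.  20.  41.]
top 0.7 rack mm [-4.6 -2.7] [257. 195.   8.  44.]
top 0.66 rack mm [ 4.5 94.6] [225. 188.  22.  45.]
[0.538 0.123]
d [ 0.717 -0.003 -0.008] w [ 0.001 -0.005  0.006] rows>= 1.0
```

Call:
drive_tool([
  {"dx": 0.15, "dy": 0, "dz": 0, "wx": 0, "wy": 0, "wz": 0, "hand": 60},
  {"dx": 0.25, "dy": 0, "dz": 0, "wx": 0, "wy": 0, "wz": 0, "hand": 60},
  {"dx": 0.33, "dy": 0, "dz": 0, "wx": 0, "wy": 0, "wz": 0, "hand": 60},
  {"dx": 0.41, "dy": 0, "dz": 0, "wx": 0, "wy": 0, "wz": 0, "hand": 60},
  {"dx": 0.48, "dy": 0, "dz": 0, "wx": 0, "wy": 0, "wz": 0, "hand": 60},
  {"dx": 0.54, "dy": 0, "dz": 0, "wx": 0, "wy": 0, "wz": 0, "hand": 60},
  {"dx": 0.6, "dy": 0, "dz": 0, "wx": 0, "wy": 0, "wz": 0, "hand": 60},
  {"dx": 0.6, "dy": 0, "dz": 0, "wx": 0, "wy": 0, "wz": 0, "hand": 60},
])

```text
clock: 11.6
eef_pos: [0.539, 0.1168, 0.021]
tool_rot: [0.738, 0.675, 0.001, 0.001]
ft_force: [-0.8, -3.8, 7.7]
grip_width: 0.0602
grasp_force: 3.8
```

```bash
python3 tubes.py
```

```text
wrist 0.92 rack mm [-3.9 -6.4] [311.  79. 346. 123.]
wrist 0.88 rack mm [-0.3 21.7] [319.   3. 309.   5.]
wrist 0.64 rack mm [ -6.4 -57.2] [308. 197. 311. 111.]
top 0.81 rack mm [-3.2 49.1] [238. 192.  14.  44.]
top 0.27 rack mm [-39.6 -15.4] [260. 205. 133.  95.]
top 0.26 rack mm [  1.1 126.5] [213. 188.  12.  46.]
```

Call:
drive_tool([
  {"dx": 0, "dy": 0, "dz": -0.15, "wx": 0, "wy": 0, "wz": 0, "hand": 60},
  {"dx": -0.3, "dy": 0, "dz": -0.15, "wx": 0, "wy": 0, "wz": 0, "hand": 60},
  {"dx": -0.6, "dy": 0, "dz": -0.1, "wx": 0, "wy": 0, "wz": 0, "hand": 60},
  {"dx": -0.6, "dy": 0, "dz": 0, "wx": 0, "wy": 0, "wz": 0, "hand": 60},
  {"dx": -0.6, "dy": 0, "dz": 0.08, "wx": 0, "wy": 0, "wz": 0, "hand": 60},
  {"dx": -0.6, "dy": 0, "dz": 0.1, "wx": 0, "wy": 0, "wz": 0, "hand": 60},
  {"dx": -0.6, "dy": 0, "dz": 0.1, "wx": 0, "wy": 0, "wz": 0, "hand": 60},
])

```text
clock: 12.5
eef_pos: [0.5347, 0.0865, 0.0145]
tool_rot: [0.738, 0.675, -0.001, 0.0]
ft_force: [-3.5, -2.2, 5.2]
grip_width: 0.0601
grasp_force: 2.8
```

Call:
drive_tool([
  {"dx": 0, "dy": 0, "dz": 0.03, "wx": 0, "wy": 0, "wz": 0, "hand": 60},
  {"dx": 0, "dy": 0, "dz": 0.06, "wx": 0, "wy": 0, "wz": 0, "hand": 60},
  {"dx": 0, "dy": 0, "dz": 0.06, "wx": 0, "wy": 0, "wz": 0, "hand": 60},
])

```text
clock: 12.8
eef_pos: [0.5348, 0.0866, 0.0143]
tool_rot: [0.738, 0.675, -0.0, 0.001]
ft_force: [-8.5, -3.1, 23.6]
grip_width: 0.0601
grasp_force: 11.8
```

```bash
python3 tubes.py;python3 rk.py -3 -80 .012 90
```

```text
wrist 0.88 rack mm [ -3.6 -20.2] [315.  30. 377.  60.]
wrist 0.64 rack mm [ -6.3 -55.4] [310. 124. 352. 127.]
top 0.87 rack mm [-3.5  0.2] [256. 195.  13.  45.]
top 0.77 rack mm [ 5.6 95. ] [225. 189.  25.  44.]
top 0.57 rack mm [-0.5 47.1] [241. 190.  17.  40.]
[0.538 0.123]
d [0.734 0.002 0.045] w [ 0.01   0.012 -0.003] rows>= 1.0
```

The fingers met the batten top (z 0.042) at TCP z 0.0145, so the tips stand 27.5 mm short of the TCP at this opening. The top view puts the tubes at 95, 47 and 0 mm, with tube 4 at about -49, so the row is closed. Next is wedge b, after raising.

Call:
drive_tool([
  {"dx": 0, "dy": 0, "dz": -1, "wx": 0, "wy": 0, "wz": 0, "hand": 60},
  {"dx": 0, "dy": 0, "dz": -2, "wx": 0, "wy": 0, "wz": 0, "hand": 70},
  {"dx": 0, "dy": 0, "dz": -3, "wx": 0, "wy": 0, "wz": 0, "hand": 80},
  {"dx": 0, "dy": 0, "dz": -3.7, "wx": 0, "wy": 0, "wz": 0, "hand": 85},
  {"dx": 0, "dy": 0, "dz": -3.7, "wx": 0, "wy": 0, "wz": 0, "hand": 85},
])

```text
clock: 13.5
eef_pos: [0.5387, 0.0881, 0.2023]
tool_rot: [0.738, 0.675, 0.005, 0.003]
ft_force: [0.3, 0.7, 0.4]
grip_width: 0.0853
grasp_force: 0.0
```

```bash
python3 mv.py .525 -.355 .2 174.9; python3 tubes.py
```

```text
d [-8.853  0.507  0.02 ] w [  0.129   0.066 -17.99 ] rows>= 11.0
wrist 0.97 rack mm [-4.1 -6.1] [310.  61. 142.  54.]
wrist 0.94 rack mm [ 0.  32.5] [313.  15. 152.  28.]
wrist 0.69 rack mm [ -6.3 -56.2] [309. 118. 137.  54.]
top 0.65 rack mm [-1.  45.5] [239. 191.  20.  43.]
top 0.6 rack mm [ 5.1 96. ] [225. 188.  26.  45.]
```

Call:
drive_tool([
  {"dx": -1, "dy": 0, "dz": 0, "wx": 0, "wy": 0, "wz": -1.7, "hand": 85},
  {"dx": -2, "dy": 0.1, "dz": 0, "wx": 0, "wy": 0, "wz": -3.4, "hand": 85},
  {"dx": -3, "dy": 0.15, "dz": 0, "wx": 0, "wy": 0, "wz": -5.1, "hand": 85},
  {"dx": -4, "dy": 0.2, "dz": 0, "wx": 0, "wy": 0, "wz": -6.8, "hand": 85},
  {"dx": -5, "dy": 0.3, "dz": 0, "wx": 0.1, "wy": 0, "wz": -8.5, "hand": 85},
  {"dx": -6, "dy": 0.35, "dz": 0, "wx": 0.1, "wy": 0, "wz": -10.2, "hand": 85},
  {"dx": -7, "dy": 0.4, "dz": 0, "wx": 0.1, "wy": 0.05, "wz": -11.9, "hand": 85},
  {"dx": -8, "dy": 0.45, "dz": 0, "wx": 0.1, "wy": 0.05, "wz": -13.6, "hand": 85},
  {"dx": -8.85, "dy": 0.5, "dz": 0, "wx": 0.1, "wy": 0.05, "wz": -15.3, "hand": 85},
  {"dx": -8.85, "dy": 0.5, "dz": 0, "wx": 0.1, "wy": 0.05, "wz": -17, "hand": 85},
  {"dx": -8.85, "dy": 0.5, "dz": 0, "wx": 0.1, "wy": 0.05, "wz": -18, "hand": 85},
  {"dx": -8.85, "dy": 0.5, "dz": 0, "wx": 0.1, "wy": 0.05, "wz": -18, "hand": 85},
  {"dx": -8.85, "dy": 0.5, "dz": 0, "wx": 0.1, "wy": 0.05, "wz": -18, "hand": 85},
  {"dx": -8.85, "dy": 0.5, "dz": 0, "wx": 0.1, "wy": 0.05, "wz": -18, "hand": 85},
  {"dx": -8.85, "dy": 0.5, "dz": 0, "wx": 0.1, "wy": 0.05, "wz": -18, "hand": 85},
])

```text
clock: 15.2
eef_pos: [0.5211, -0.3548, 0.1961]
tool_rot: [0.044, 0.999, -0.001, -0.004]
ft_force: [-0.6, -0.3, 0.4]
grip_width: 0.0851
grasp_force: 0.0
```

```bash
python3 look.py w7 wedge_b; python3 - <<'E'
from h import *
import pickle
P,im=pickle.load(open("w7.pkl","rb"))
# model: fit top+bottom silhouette of wedge (t = 34/44/54) pose to best outlines in w7,w2,top
from scipy.optimize import minimize
bot.camera("wrist")
rs=bot.outline_of("wrist","wedge_b")
def sil(P,x,y,yaw,t):
    h=t/2e3; V=np.array([[-.06,h],[.06,h],[.06,h-(t-12)/1e3],[-.06,h-(t+12)/1e3]])
    c,s=np.cos(yaw),np.sin(yaw); W=V@np.array([[c,s],[-s,c]])+[x,y]
    X=np.vstack([np.c_[W,np.zeros(4)],np.c_[W,.036*np.ones(4)]])
    m=np.zeros((400,640),np.uint8); cv2.fillConvexPoly(m,cv2.convexHull(np.round(proj(P,X)*16).astype(np.int32)),1,shift=4); return m
for r in rs[:3]:
    reg=r["region"]; c=np.argwhere(reg).mean(0)[::-1]; p=onz(P,c,.018)[0]
    for t in (34,44,54):
        f=lambda q:1-(sil(P,*q,t)&reg).sum()/(sil(P,*q,t)|reg).sum()
        best=min((minimize(f,[p[0],p[1],y0],method="Nelder-Mead",options=dict(initial_simplex=[[p[0],p[1],y0],[p[0]+.01,p[1],y0],[p[0],p[1]+.01,y0],[p[0],p[1],y0+.1]],xatol=1e-4,fatol=1e-4)) for y0 in (-.1,.1)),key=lambda b:b.fun)
        print(np.round(r["extent"]),t,best.x.round(4),"iou",round(1-best.fun,3))
s=im[:320,120:540,::-1]; cv2.imwrite("pics/w7c.png",cv2.resize(s,None,fx=1.8,fy=1.8))
E
```

```text
[ 0.521 -0.355  0.196]
wedge_b 0.92 [306. 113.  59. 133.] [[278, 52], [300, 177], [330, 179], [336, 48]]
wedge_b 0.89 [563.  70. 101. 141.] [[609, 3], [559, 0], [512, 17], [510, 137], [573, 142]]
[418. 210.  55. 120.] 34 [ 0.5653 -0.2531 -0.0831] iou 0.891
[418. 210.  55. 120.] 44 [ 0.5651 -0.2537  0.0057] iou 0.736
[418. 210.  55. 120.] 54 [ 0.565  -0.2542  0.0788] iou 0.624
[307. 112.  64. 136.] 34 [ 0.4608 -0.3532 -0.0768] iou 0.814
[307. 112.  64. 136.] 44 [ 0.4597 -0.3538 -0.1088] iou 0.941
[307. 112.  64. 136.] 54 [ 0.4596 -0.3529 -0.1252] iou 0.77
[560.  70. 101. 141.] 34 [ 0.4444 -0.1171 -0.1479] iou 0.791
[560.  70. 101. 141.] 44 [ 0.4433 -0.1216 -0.1487] iou 0.894
[560.  70. 101. 141.] 54 [ 0.4423 -0.1249 -0.1604] iou 0.947
```

View pics/w7c.png

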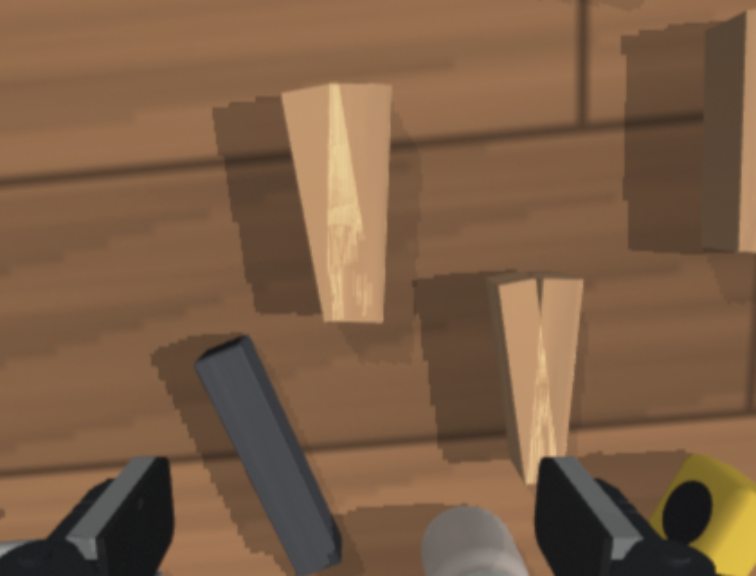

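w7c: wedge b is at crop (340,200), a at (540,380) and c at the right edge (735,130). The model fits settle it: full-picture (307,112) is b with IoU 0.94 at 44 mm, (418,210) is a and (560,70) is c. I'm taking b, at (0.460,-0.354) with yaw -6.2°, and gripping it near the thick end.

```bash
python3 mv.py .4165 -.3535 -.0085 173.8
```

```text
d [ 2.054 -0.137  4.118] w [-0.031 -0.093  0.229] rows>= 5.0
```

Call:
drive_tool([
  {"dx": 0.9, "dy": -0.06, "dz": 0.5, "wx": -0.03, "wy": -0.09, "wz": 0.23, "hand": 85},
  {"dx": 1.7, "dy": -0.1, "dz": 1, "wx": -0.03, "wy": -0.09, "wz": 0.23, "hand": 85},
  {"dx": 2.05, "dy": -0.14, "dz": 1.6, "wx": -0.03, "wy": -0.09, "wz": 0.23, "hand": 85},
  {"dx": 2.05, "dy": -0.14, "dz": 2.2, "wx": -0.03, "wy": -0.09, "wz": 0.23, "hand": 85},
  {"dx": 2.05, "dy": -0.14, "dz": 2.8, "wx": -0.03, "wy": -0.09, "wz": 0.23, "hand": 85},
  {"dx": 2.05, "dy": -0.14, "dz": 3.3, "wx": -0.03, "wy": -0.09, "wz": 0.23, "hand": 85},
  {"dx": 2.05, "dy": -0.14, "dz": 3.7, "wx": -0.03, "wy": -0.09, "wz": 0.23, "hand": 85},
  {"dx": 2.05, "dy": -0.14, "dz": 3.95, "wx": -0.03, "wy": -0.09, "wz": 0.23, "hand": 85},
  {"dx": 2.05, "dy": -0.14, "dz": 4.12, "wx": -0.03, "wy": -0.09, "wz": 0.23, "hand": 85},
  {"dx": 2.05, "dy": -0.14, "dz": 4.12, "wx": -0.03, "wy": -0.09, "wz": 0.23, "hand": 85},
])

```text
clock: 16.4
eef_pos: [0.416, -0.3536, -0.0095]
tool_rot: [0.054, 0.999, 0.0, -0.001]
ft_force: [0.4, -0.1, 0.3]
grip_width: 0.085
grasp_force: 0.0
```

Call:
drive_tool([
  {"dx": 0, "dy": 0, "dz": 0, "wx": 0, "wy": 0, "wz": 0, "hand": 60},
  {"dx": 0, "dy": 0, "dz": 0, "wx": 0, "wy": 0, "wz": 0, "hand": 45},
  {"dx": 0, "dy": 0, "dz": 0, "wx": 0, "wy": 0, "wz": 0, "hand": 40},
  {"dx": 0, "dy": 0, "dz": 0, "wx": 0, "wy": 0, "wz": 0, "hand": 40},
  {"dx": 0, "dy": 0, "dz": 0, "wx": 0, "wy": 0, "wz": 0, "hand": 40},
  {"dx": 0, "dy": 0, "dz": 0, "wx": 0, "wy": 0, "wz": 0, "hand": 40},
])

```text
clock: 17.0
eef_pos: [0.4174, -0.3545, -0.0072]
tool_rot: [0.054, 0.999, -0.001, 0.001]
ft_force: [0.1, 2.2, 5.1]
grip_width: 0.0524
grasp_force: 61.3
```

```bash
python3 rk.py -138 -105 .09 180; python3 rk.py -138 -105 .005 180
```

```text
[0.402 0.11 ]
d [ 1.318  9.202 -1.955] w [-0.011  0.021 -0.222] rows>= 10.0
[0.402 0.11 ]
d [ 1.321  9.204 -0.255] w [-0.011  0.021 -0.222] rows>= 10.0
```

Call:
drive_tool([
  {"dx": 0, "dy": 0, "dz": -0.6, "wx": 0, "wy": 0, "wz": 0, "hand": 40},
  {"dx": 0, "dy": 0, "dz": -1.3, "wx": 0, "wy": 0, "wz": 0, "hand": 40},
  {"dx": 0.1, "dy": 0.6, "dz": -1.96, "wx": 0, "wy": 0, "wz": -0.2, "hand": 40},
  {"dx": 0.2, "dy": 1.4, "dz": -1.96, "wx": 0, "wy": 0, "wz": -0.2, "hand": 40},
  {"dx": 0.3, "dy": 2.2, "dz": -1.96, "wx": 0, "wy": 0, "wz": -0.2, "hand": 40},
  {"dx": 0.4, "dy": 3, "dz": -1.96, "wx": 0, "wy": 0, "wz": -0.2, "hand": 40},
  {"dx": 0.5, "dy": 3.8, "dz": -1.96, "wx": 0, "wy": 0, "wz": -0.2, "hand": 40},
  {"dx": 0.7, "dy": 4.6, "dz": -1.96, "wx": 0, "wy": 0, "wz": -0.2, "hand": 40},
  {"dx": 0.8, "dy": 5.4, "dz": -1.96, "wx": 0, "wy": 0, "wz": -0.2, "hand": 40},
  {"dx": 0.9, "dy": 6.2, "dz": -1.96, "wx": 0, "wy": 0, "wz": -0.2, "hand": 40},
  {"dx": 1, "dy": 7, "dz": -1.96, "wx": 0, "wy": 0, "wz": -0.2, "hand": 40},
  {"dx": 1.1, "dy": 7.8, "dz": -1.96, "wx": 0, "wy": 0, "wz": -0.2, "hand": 40},
  {"dx": 1.2, "dy": 8.5, "dz": -1.96, "wx": 0, "wy": 0, "wz": -0.2, "hand": 40},
  {"dx": 1.32, "dy": 9, "dz": -1.96, "wx": 0, "wy": 0, "wz": -0.2, "hand": 40},
  {"dx": 1.32, "dy": 9.2, "dz": -1.96, "wx": 0, "wy": 0, "wz": -0.2, "hand": 40},
  {"dx": 1.32, "dy": 9.2, "dz": -1.96, "wx": 0, "wy": 0, "wz": -0.2, "hand": 40},
  {"dx": 1.32, "dy": 9.2, "dz": -1.96, "wx": 0, "wy": 0, "wz": -0.2, "hand": 40},
  {"dx": 1.32, "dy": 9.2, "dz": -1.96, "wx": 0, "wy": 0, "wz": -0.2, "hand": 40},
])

```text
clock: 18.8
eef_pos: [0.4007, 0.1093, 0.0893]
tool_rot: [0.046, 0.999, -0.0, -0.0]
ft_force: [0.4, 0.7, -1.7]
grip_width: 0.0519
grasp_force: 62.5
```

```bash
cat > wf.py <<'E'
# wedge b pose fit in the rack frame, top+scene, bottom height argv[1]
import sys
from rk import *
from scipy.optimize import minimize
def sil(P,x,y,yaw,t,z0):
    h=t/2e3; V=np.array([[-.06,h],[.06,h],[.06,h-(t-12)/1e3],[-.06,h-(t+12)/1e3]])
    c,s=np.cos(yaw),np.sin(yaw); W=V@np.array([[c,s],[-s,c]])+[x,y]
    X=np.vstack([np.c_[W,z0*np.ones(4)],np.c_[W,(z0+.036)*np.ones(4)]])
    m=np.zeros((400,640),np.uint8); cv2.fillConvexPoly(m,cv2.convexHull(np.round(proj(P,X)*16).astype(np.int32)),1,shift=4); return m
z0=float(sys.argv[1])
for cam in sys.argv[2:] or ("top","scene"):
    P=pose(cam); bot.camera(cam)
    for r in bot.outline_of(cam,"wedge_b"):
        reg=r["region"]; c=np.argwhere(reg).mean(0)[::-1]; p=onz(P,c,z0+.018)[0]
        q=p[:2]-O; l=np.array([q[0]*np.cos(th)+q[1]*np.sin(th),-q[0]*np.sin(th)+q[1]*np.cos(th)])
        if abs(l[1]+.1)>.06: continue
        f=lambda v:1-(sil(P,*v,44,z0)&reg).sum()/(sil(P,*v,44,z0)|reg).sum()
        s=np.array([p[0],p[1],th]); b=minimize(f,s,method="Nelder-Mead",options=dict(initial_simplex=[s,s+[.01,0,0],s+[0,.01,0],s+[0,0,.08]]))
        q=b.x[:2]-O; l=np.array([q[0]*np.cos(th)+q[1]*np.sin(th),-q[0]*np.sin(th)+q[1]*np.cos(th)])*1e3
        print(cam,round(r["score"],2),"wedge rack",l.round(1),"yaw rel",round(b.x[2]-th,3),"iou",round(1-b.fun,2))
E
python3 wf.py .095; python3 tubes.py; python3 rk.py -138 -105 .006 180
```

```text
scene 0.91 wedge rack [ -99.2 -104.1] yaw rel 0.047 iou 0.84
wrist 0.88 rack mm [-31.4   3.9] [461. 345.  34. 107.]
wrist 0.84 rack mm [-44.3 101.2] [595. 338.  79.  77.]
wrist 0.81 rack mm [-24.5  51.2] [521. 349.  88. 103.]
wrist 0.8 rack mm [-40.8 -55.1] [384. 335.   8.  43.]
top 0.96 rack mm [ 8. -6.] [260. 191.  14.  39.]
top 0.91 rack mm [ 1.8 46.9] [241. 189.  22.  47.]
top 0.81 rack mm [ 5.2 95.2] [225. 188.  25.  46.]
top 0.63 rack mm [ 17.2 -57. ] [280. 189.  23.  31.]
[0.402 0.11 ]
d [-0.017  0.002  1.665] w [ 0.001 -0.008 -0.031] rows>= 2.0
```

```bash
python3 rk.py -173 -109 .0065 180; python3 rk.py -98 -105 .0055 180
```

```text
[0.366 0.109]
d [ 0.683 -0.08   1.656] w [ 0.001 -0.008 -0.031] rows>= 2.0
[0.441 0.107]
d [-0.817  0.004  1.675] w [ 0.001 -0.008 -0.031] rows>= 2.0
```

Call:
drive_tool([
  {"dx": 0.4, "dy": -0.08, "dz": 0, "wx": 0, "wy": 0, "wz": 0, "hand": 40},
  {"dx": 0.68, "dy": -0.08, "dz": 0.3, "wx": 0, "wy": 0, "wz": 0, "hand": 40},
  {"dx": 0.68, "dy": -0.08, "dz": 0.8, "wx": 0, "wy": 0, "wz": 0, "hand": 40},
  {"dx": 0.68, "dy": -0.08, "dz": 1.2, "wx": 0, "wy": 0, "wz": 0, "hand": 40},
  {"dx": 0.68, "dy": -0.08, "dz": 1.5, "wx": 0, "wy": 0, "wz": 0, "hand": 40},
  {"dx": 0.68, "dy": -0.08, "dz": 1.6, "wx": 0, "wy": 0, "wz": 0, "hand": 40},
  {"dx": 0.68, "dy": -0.08, "dz": 1.6, "wx": 0, "wy": 0, "wz": 0, "hand": 40},
])

```text
clock: 19.9
eef_pos: [0.3659, 0.1094, 0.0089]
tool_rot: [0.046, 0.999, -0.0, -0.001]
ft_force: [0.1, -0.2, -1.5]
grip_width: 0.0521
grasp_force: 62.4
```

```bash
python3 wf.py .014 scene top; python3 tubes.py | grep top; python3 rk.py -98 -105 .007 180
```

```text
scene 0.73 wedge rack [-137.5 -108.8] yaw rel 0.119 iou 0.74
top 0.38 wedge rack [ -88.1 -121.8] yaw rel 0.108 iou 0.1
top 0.97 rack mm [ 5.3 95.8] [226. 188.  25.  42.]
top 0.95 rack mm [-0.5 45.6] [242. 191.  20.  42.]
top 0.81 rack mm [ -5.  -55.7] [277. 194.  21.  42.]
top 0.56 rack mm [-2.1 -6.8] [261. 198.  15.  43.]
[0.441 0.107]
d [-1.489  0.075  0.056] w [ 0.007  0.005 -0.025] rows>= 2.0
```

Call:
drive_tool([
  {"dx": 0, "dy": 0, "dz": 0.03, "wx": 0, "wy": 0, "wz": 0, "hand": 40},
  {"dx": -0.15, "dy": 0, "dz": 0.03, "wx": 0, "wy": 0, "wz": 0, "hand": 40},
  {"dx": -0.3, "dy": 0, "dz": 0.03, "wx": 0, "wy": 0, "wz": 0, "hand": 40},
  {"dx": -0.45, "dy": 0, "dz": 0.03, "wx": 0, "wy": 0, "wz": 0, "hand": 40},
  {"dx": -0.6, "dy": 0, "dz": 0.03, "wx": 0, "wy": 0, "wz": 0, "hand": 40},
  {"dx": -0.7, "dy": 0.02, "dz": 0.04, "wx": 0, "wy": 0, "wz": 0, "hand": 40},
  {"dx": -0.8, "dy": 0.03, "dz": 0.04, "wx": 0, "wy": 0, "wz": 0, "hand": 40},
  {"dx": -0.8, "dy": 0.03, "dz": 0.04, "wx": 0, "wy": 0, "wz": 0, "hand": 40},
])

```text
clock: 21.1
eef_pos: [0.4073, 0.1075, 0.0072]
tool_rot: [0.046, 0.999, 0.0, -0.0]
ft_force: [0.1, 0.5, -1.3]
grip_width: 0.052
grasp_force: 62.5
```

```bash
python3 wf.py .013 scene; python3 tubes.py | grep top; python3 rk.py -98 -105 .006 180
```

```text
scene 0.71 wedge rack [ -91.4 -104.7] yaw rel -0.039 iou 0.74
top 0.81 rack mm [ 5.7 96.1] [225. 189.  24.  45.]
top 0.81 rack mm [-1.1 45.1] [240. 190.  21.  45.]
top 0.71 rack mm [ 2.  -6.9] [260. 192.  14.  36.]
top 0.71 rack mm [  6.4 -56.2] [276. 190.  18.  34.]
top 0.33 rack mm [-40.  -15.4] [262. 205. 133.  91.]
[0.441 0.107]
d [-0.705  0.049  0.024] w [ 0.001 -0.011 -0.023] rows>= 1.0
```

Call:
drive_tool([
  {"dx": -0.1, "dy": 0.01, "dz": 0.02, "wx": 0, "wy": 0, "wz": 0, "hand": 40},
  {"dx": -0.2, "dy": 0.02, "dz": 0.02, "wx": 0, "wy": 0, "wz": 0, "hand": 40},
  {"dx": -0.3, "dy": 0.02, "dz": 0.02, "wx": 0, "wy": 0, "wz": 0, "hand": 40},
  {"dx": -0.4, "dy": 0.03, "dz": 0.02, "wx": 0, "wy": 0, "wz": 0, "hand": 40},
  {"dx": -0.5, "dy": 0.04, "dz": 0.03, "wx": 0, "wy": 0, "wz": 0, "hand": 40},
  {"dx": -0.6, "dy": 0.05, "dz": 0.03, "wx": 0, "wy": 0, "wz": 0, "hand": 40},
  {"dx": -0.7, "dy": 0.05, "dz": 0.03, "wx": 0, "wy": 0, "wz": 0, "hand": 40},
  {"dx": -0.7, "dy": 0.05, "dz": 0.03, "wx": 0, "wy": 0, "wz": 0, "hand": 40},
])

```text
clock: 22.2
eef_pos: [0.4424, 0.1068, 0.0058]
tool_rot: [0.046, 0.999, 0.0, 0.0]
ft_force: [0.3, -0.1, -0.8]
grip_width: 0.0521
grasp_force: 62.5
```

```bash
python3 wf.py .012 scene; python3 tubes.py | grep top
```

```text
scene 0.91 wedge rack [ -52.7 -105.6] yaw rel 0.061 iou 0.62
top 0.93 rack mm [ 5.7 96.7] [226. 187.  24.  46.]
top 0.9 rack mm [-0.8 44.5] [242. 192.  18.  46.]
top 0.88 rack mm [30.2 -6.4] [261. 184.  14.  28.]
top 0.54 rack mm [ 32.7 -52.9] [278. 184.  19.  18.]
```

Call:
drive_tool([
  {"dx": 0, "dy": 0, "dz": 0.02, "wx": 0, "wy": 0, "wz": 0, "hand": 40},
  {"dx": 0, "dy": 0, "dz": 0.02, "wx": 0, "wy": 0, "wz": 0, "hand": 58},
  {"dx": 0, "dy": 0, "dz": 0.02, "wx": 0, "wy": 0, "wz": 0, "hand": 68},
  {"dx": 0, "dy": 0, "dz": 0.02, "wx": 0, "wy": 0, "wz": 0, "hand": 68},
  {"dx": 0, "dy": 0, "dz": -0.5, "wx": 0, "wy": 0, "wz": 0, "hand": 68},
  {"dx": 0, "dy": 0, "dz": -1.2, "wx": 0, "wy": 0, "wz": 0, "hand": 68},
  {"dx": 0.7, "dy": 0, "dz": -1.8, "wx": 0, "wy": 0, "wz": 0, "hand": 30},
  {"dx": 1.2, "dy": 0, "dz": -1.8, "wx": 0, "wy": 0, "wz": 0, "hand": 0},
  {"dx": 1.2, "dy": 0, "dz": -1.8, "wx": 0, "wy": 0, "wz": 0, "hand": 0},
  {"dx": 1.2, "dy": 0, "dz": -1.8, "wx": 0, "wy": 0, "wz": 0, "hand": 0},
  {"dx": 1.2, "dy": 0, "dz": -1.8, "wx": 0, "wy": 0, "wz": 0, "hand": 0},
])

```text
clock: 23.6
eef_pos: [0.3826, 0.1123, 0.0958]
tool_rot: [0.046, 0.999, 0.0, 0.0]
ft_force: [-0.1, 0.9, 0.3]
grip_width: 0.0
grasp_force: 0.0
```

```bash
python3 wf.py .012 scene top; python3 tubes.py | grep top; python3 rk.py -138 -107 .008 180
```

```text
scene 0.74 wedge rack [ -60.9 -104.1] yaw rel -0.019 iou 0.77
top 0.58 wedge rack [ -50.6 -100.1] yaw rel 0.004 iou 0.61
top 0.92 rack mm [-1.9 -6. ] [259. 195.  18.  42.]
top 0.89 rack mm [  1.5 -54.7] [274. 194.  21.  41.]
top 0.66 rack mm [ 4.7 95.1] [224. 188.  24.  42.]
[0.401 0.108]
d [-0.396 -0.042  1.75 ] w [-0.    -0.012 -0.027] rows>= 2.0
```

Call:
drive_tool([
  {"dx": -0.16, "dy": -0.04, "dz": 0.8, "wx": 0, "wy": 0, "wz": 0, "hand": 0},
  {"dx": -0.16, "dy": -0.04, "dz": 1.4, "wx": 0, "wy": 0, "wz": 0, "hand": 0},
  {"dx": -0.16, "dy": -0.04, "dz": 1.75, "wx": 0, "wy": 0, "wz": 0, "hand": 0},
  {"dx": -0.16, "dy": -0.04, "dz": 1.75, "wx": 0, "wy": 0, "wz": 0, "hand": 0},
  {"dx": -0.4, "dy": -0.04, "dz": 1.75, "wx": 0, "wy": 0, "wz": 0, "hand": 0},
  {"dx": -0.6, "dy": -0.04, "dz": 1.75, "wx": 0, "wy": 0, "wz": 0, "hand": 0},
  {"dx": -0.72, "dy": -0.02, "dz": 1.75, "wx": 0, "wy": 0, "wz": 0, "hand": 0},
  {"dx": -0.84, "dy": 0, "dz": 1.75, "wx": 0, "wy": 0, "wz": 0, "hand": 0},
  {"dx": -0.96, "dy": 0.02, "dz": 1.75, "wx": 0, "wy": 0, "wz": 0, "hand": 0},
  {"dx": -1.08, "dy": 0.04, "dz": 1.75, "wx": 0, "wy": 0, "wz": 0, "hand": 0},
  {"dx": -1.2, "dy": 0.06, "dz": 1.75, "wx": 0, "wy": 0, "wz": 0, "hand": 0},
  {"dx": -1.3, "dy": 0.07, "dz": 1.75, "wx": 0, "wy": 0, "wz": 0, "hand": 0},
  {"dx": -1.3, "dy": 0.07, "dz": 1.75, "wx": 0, "wy": 0, "wz": 0, "hand": 0},
])

```text
clock: 25.3
eef_pos: [0.4464, 0.1106, 0.0082]
tool_rot: [0.045, 0.999, 0.001, -0.001]
ft_force: [-4.4, 2.4, 2.8]
grip_width: 0.0001
grasp_force: 2.5
```

```bash
python3 wf.py .012 scene top; python3 tubes.py | grep top; python3 rk.py -58 -94 .008 180
```

```text
scene 0.84 wedge rack [ -29.8 -108. ] yaw rel 0.062 iou 0.66
top 0.83 rack mm [-0.8 47.6] [240. 189.  19.  41.]
top 0.79 rack mm [33.2 -0.8] [259. 182.  12.  22.]
top 0.6 rack mm [ 5.5 96.1] [225. 187.  23.  45.]
top 0.49 rack mm [ 38.3 -47.7] [275. 182.  16.  16.]
[0.482 0.114]
d [-0.705  0.133  0.002] w [ 0.02  -0.017 -0.015] rows>= 1.0
```

Call:
drive_tool([
  {"dx": -0.08, "dy": 0.015, "dz": 0, "wx": 0, "wy": 0, "wz": 0, "hand": 0},
  {"dx": -0.16, "dy": 0.03, "dz": 0, "wx": 0, "wy": 0, "wz": 0, "hand": 0},
  {"dx": -0.24, "dy": 0.045, "dz": 0, "wx": 0, "wy": 0, "wz": 0, "hand": 0},
  {"dx": -0.3, "dy": 0.055, "dz": 0, "wx": 0, "wy": 0, "wz": 0, "hand": 0},
  {"dx": -0.3, "dy": 0.055, "dz": 0, "wx": 0, "wy": 0, "wz": 0, "hand": 0},
])

```text
clock: 26.2
eef_pos: [0.4543, 0.1113, 0.0074]
tool_rot: [0.045, 0.999, 0.0, -0.007]
ft_force: [-17.1, 1.7, 14.8]
grip_width: 0.0001
grasp_force: 9.4
```

```bash
python3 tubes.py | grep top; python3 rk.py -58 -94 .008 180
```

```text
top 0.8 rack mm [ 5.5 97.6] [223. 186.  22.  42.]
top 0.76 rack mm [-1.  50.2] [240. 190.  18.  43.]
top 0.74 rack mm [41.1  0.8] [259. 179.  11.  15.]
top 0.41 rack mm [ 48.8 -45. ] [277. 179.  16.  10.]
[0.482 0.114]
d [-0.55   0.104 -0.019] w [-0.002 -0.164 -0.007] rows>= 1.0
```

Call:
drive_tool([
  {"dx": -0.06, "dy": 0.012, "dz": 0, "wx": 0, "wy": 0, "wz": 0, "hand": 0},
  {"dx": -0.12, "dy": 0.024, "dz": 0, "wx": 0, "wy": 0, "wz": 0, "hand": 0},
  {"dx": -0.18, "dy": 0.036, "dz": 0, "wx": 0, "wy": 0, "wz": 0, "hand": 0},
  {"dx": -0.18, "dy": 0.036, "dz": 0, "wx": 0, "wy": 0, "wz": 0, "hand": 0},
])

```text
clock: 26.8
eef_pos: [0.4606, 0.112, 0.0073]
tool_rot: [0.045, 0.999, -0.0, -0.01]
ft_force: [-23.4, 2.8, 21.3]
grip_width: 0.0001
grasp_force: 12.5
```

```bash
python3 tubes.py | grep top; python3 rk.py -58 -94 .008 180
```

```text
top 0.81 rack mm [ 1.1 52. ] [239. 191.  19.  44.]
top 0.7 rack mm [ 5.1 98.5] [222. 187.  24.  45.]
top 0.57 rack mm [ 55.7 -38.1] [273. 174.  12.   8.]
top 0.51 rack mm [ 6.7 19.5] [258. 194.  17.  40.]
[0.482 0.114]
d [-0.425  0.079 -0.021] w [-0.013 -0.219 -0.005] rows>= 1.0
```

Call:
drive_tool([
  {"dx": -0.05, "dy": 0.01, "dz": 0, "wx": 0, "wy": 0, "wz": 0, "hand": 0},
  {"dx": -0.1, "dy": 0.02, "dz": 0, "wx": 0, "wy": 0, "wz": 0, "hand": 0},
  {"dx": -0.15, "dy": 0.03, "dz": 0, "wx": 0, "wy": 0, "wz": 0, "hand": 0},
  {"dx": -0.2, "dy": 0.04, "dz": 0, "wx": 0, "wy": 0, "wz": 0, "hand": 0},
  {"dx": -0.2, "dy": 0.04, "dz": 0, "wx": 0, "wy": 0, "wz": 0, "hand": 0},
])

```text
clock: 27.5
eef_pos: [0.4693, 0.1129, 0.0072]
tool_rot: [0.045, 0.999, -0.0, -0.011]
ft_force: [-26.7, 2.0, 24.2]
grip_width: -0.0002
grasp_force: 14.0
```

```bash
python3 tubes.py | grep top; python3 rk.py -58 -94 .008 180
```

```text
top 0.75 rack mm [-1.2 54.9] [237. 190.  15.  40.]
top 0.7 rack mm [  5.8 100.8] [223. 188.  23.  43.]
[0.482 0.114]
d [-0.254  0.046 -0.021] w [-0.02  -0.248 -0.004] rows>= 1.0
```

Call:
drive_tool([
  {"dx": 0.2, "dy": 0, "dz": 0, "wx": 0, "wy": 0, "wz": 0, "hand": 0},
  {"dx": 0.7, "dy": 0, "dz": 0, "wx": 0, "wy": 0, "wz": 0, "hand": 0},
  {"dx": 1.3, "dy": 0, "dz": -0.4, "wx": 0, "wy": 0, "wz": 0, "hand": 0},
  {"dx": 1.8, "dy": -0.5, "dz": -1, "wx": 0, "wy": 0, "wz": 0, "hand": 0},
  {"dx": 2.2, "dy": -1.2, "dz": -1.6, "wx": 0, "wy": 0, "wz": 0, "hand": 0},
  {"dx": 2.2, "dy": -2, "dz": -2, "wx": 0, "wy": 0, "wz": 0, "hand": 0},
  {"dx": 2.2, "dy": -2.6, "dz": -2, "wx": 0, "wy": 0, "wz": 0, "hand": 0},
  {"dx": 2.2, "dy": -2.6, "dz": -2, "wx": 0, "wy": 0, "wz": 0, "hand": 0},
])

```text
clock: 28.5
eef_pos: [0.3617, -0.0093, 0.1097]
tool_rot: [0.048, 0.999, -0.001, 0.003]
ft_force: [-0.1, 0.6, 0.4]
grip_width: -0.0001
grasp_force: 0.0
```

```bash
cat > final.py <<'E'
import io,contextlib,re,subprocess,collections
D=collections.defaultdict(list)
import tubes
for i in range(5):
    b=io.StringIO()
    with contextlib.redirect_stdout(b): tubes.run()
    for l in b.getvalue().splitlines():
        if l.startswith("top"):
            x,y=map(float,re.search(r"\[ *(\S+) +(\S+?) *\]",l).groups()); D[round((96-y)/48)+1].append((x,y))
import numpy as np
for k in sorted(D): print("tube",k,np.mean(D[k],0).round(1),"sd",np.std(D[k],0).round(1),len(D[k]))
E
python3 final.py | tail -6; for i in 1 2 3; do python3 wf.py .012 top scene; done
```

```text
top 0.91 rack mm [-1.2 50.9] [237. 190.  19.  47.]
top 0.86 rack mm [  5.  100.4] [224. 189.  24.  43.]
tube 1 [ 6.9 99.3] sd [0.5 0.6] 3
tube 2 [-0.6 52.8] sd [0.4 0.5] 5
tube 3 [-2.   4.7] sd [0.7 0.4] 5
tube 4 [  2.2 -43.7] sd [0.3 0.7] 5
top 0.69 wedge rack [ -0.9 -90.5] yaw rel 0.006 iou 0.89
scene 0.89 wedge rack [  -4.2 -102.3] yaw rel 0.078 iou 0.64
top 0.87 wedge rack [  1.3 -90.7] yaw rel 0.027 iou 0.82
scene 0.6 wedge rack [  -3.2 -103.8] yaw rel 0.041 iou 0.66
top 0.88 wedge rack [ -1.5 -89.2] yaw rel 0.054 iou 0.82
scene 0.94 wedge rack [  -3.3 -101. ] yaw rel 0.11 iou 0.7
```

The wedge holds by itself. The tubes stand at about 99, 53, 5 and -44 mm, so the pad is in about 4.5 mm, with the wedge at x≈-1 and its yaw fine. One more push of about 7 mm centres it.

```bash
python3 rk.py -120 -98 .06 180; python3 rk.py -100 -98 .009 180;python3 rk.py -61.5 -94 .009 180
```

```text
[0.42  0.116]
d [-0.977  2.536  0.965] w [ 0.002 -0.007 -0.024] rows>= 3.0
[0.44  0.114]
d [-1.378  2.537  1.985] w [ 0.002 -0.007 -0.024] rows>= 4.0
[0.479 0.114]
d [-2.148  2.618  1.984] w [ 0.002 -0.007 -0.024] rows>= 4.0
```

Call:
drive_tool([
  {"dx": 0, "dy": 0.8, "dz": 0, "wx": 0, "wy": 0, "wz": 0, "hand": 0},
  {"dx": -0.4, "dy": 1.6, "dz": 0, "wx": 0, "wy": 0, "wz": 0, "hand": 0},
  {"dx": -0.8, "dy": 2.3, "dz": 0.3, "wx": 0, "wy": 0, "wz": 0, "hand": 0},
  {"dx": -1.1, "dy": 2.54, "dz": 0.9, "wx": 0, "wy": 0, "wz": 0, "hand": 0},
  {"dx": -1.18, "dy": 2.54, "dz": 1.5, "wx": 0, "wy": 0, "wz": 0, "hand": 0},
  {"dx": -1.18, "dy": 2.54, "dz": 1.98, "wx": 0, "wy": 0, "wz": 0, "hand": 0},
  {"dx": -1.18, "dy": 2.54, "dz": 1.98, "wx": 0, "wy": 0, "wz": 0, "hand": 0},
  {"dx": -1.5, "dy": 2.56, "dz": 1.98, "wx": 0, "wy": 0, "wz": 0, "hand": 0},
  {"dx": -1.8, "dy": 2.58, "dz": 1.98, "wx": 0, "wy": 0, "wz": 0, "hand": 0},
  {"dx": -1.95, "dy": 2.59, "dz": 1.98, "wx": 0, "wy": 0, "wz": 0, "hand": 0},
  {"dx": -2.02, "dy": 2.6, "dz": 1.98, "wx": 0, "wy": 0, "wz": 0, "hand": 0},
  {"dx": -2.08, "dy": 2.61, "dz": 1.98, "wx": 0, "wy": 0, "wz": 0, "hand": 0},
  {"dx": -2.15, "dy": 2.62, "dz": 1.98, "wx": 0, "wy": 0, "wz": 0, "hand": 0},
  {"dx": -2.15, "dy": 2.62, "dz": 1.98, "wx": 0, "wy": 0, "wz": 0, "hand": 0},
])

```text
clock: 31.7
eef_pos: [0.4698, 0.1141, 0.0089]
tool_rot: [0.045, 0.999, -0.0, -0.008]
ft_force: [-17.9, 0.5, 13.1]
grip_width: -0.0001
grasp_force: 8.9
```

```bash
python3 tubes.py | grep top; python3 rk.py -61.5 -94 .009 180
```

```text
top 0.66 rack mm [-0.2 52.5] [239. 191.  21.  41.]
top 0.59 rack mm [  5.4 100.5] [223. 187.  23.  44.]
top 0.49 rack mm [ 3.2 22.5] [254. 193.  15.  44.]
[0.479 0.114]
d [-0.175  0.02  -0.004] w [-0.011 -0.185 -0.013] rows>= 1.0
```

Call:
drive_tool([
  {"dx": -0.06, "dy": 0.01, "dz": 0, "wx": 0, "wy": 0, "wz": 0, "hand": 0},
  {"dx": -0.12, "dy": 0.02, "dz": 0, "wx": 0, "wy": 0, "wz": 0, "hand": 0},
  {"dx": -0.18, "dy": 0.03, "dz": 0, "wx": 0, "wy": 0, "wz": 0, "hand": 0},
  {"dx": -0.24, "dy": 0.04, "dz": 0, "wx": 0, "wy": 0, "wz": 0, "hand": 0},
  {"dx": -0.24, "dy": 0.04, "dz": 0, "wx": 0, "wy": 0, "wz": 0, "hand": 0},
])

```text
clock: 32.4
eef_pos: [0.4776, 0.115, 0.0087]
tool_rot: [0.045, 0.999, -0.0, -0.012]
ft_force: [-26.0, 1.2, 21.5]
grip_width: -0.0002
grasp_force: 13.4
```

Call:
drive_tool([
  {"dx": 0.3, "dy": 0, "dz": 0, "wx": 0, "wy": 0, "wz": 0, "hand": 0},
  {"dx": 0.8, "dy": 0, "dz": 0, "wx": 0, "wy": 0, "wz": 0, "hand": 0},
  {"dx": 1.4, "dy": 0, "dz": -0.4, "wx": 0, "wy": 0, "wz": 0, "hand": 0},
  {"dx": 1.9, "dy": -0.5, "dz": -1, "wx": 0, "wy": 0, "wz": 0, "hand": 0},
  {"dx": 2.3, "dy": -1.2, "dz": -1.6, "wx": 0, "wy": 0, "wz": 0, "hand": 0},
  {"dx": 2.3, "dy": -2, "dz": -2, "wx": 0, "wy": 0, "wz": 0, "hand": 0},
  {"dx": 2.3, "dy": -2.6, "dz": -2, "wx": 0, "wy": 0, "wz": 0, "hand": 0},
  {"dx": 2.3, "dy": -2.6, "dz": -2, "wx": 0, "wy": 0, "wz": 0, "hand": 0},
])

```text
clock: 33.2
eef_pos: [0.3648, -0.0062, 0.1111]
tool_rot: [0.048, 0.999, -0.0, 0.001]
ft_force: [0.0, 1.1, 0.5]
grip_width: 0.0002
grasp_force: 0.0
```

```bash
python3 final.py | tail -4; for i in 1 2; do python3 wf.py .012 top; done
```

```text
tube 1 [  6.1 103.2] sd [0.9 0.2] 4
tube 2 [-0.2 54.4] sd [0.8 0.4] 5
tube 3 [-1.5  5.9] sd [0.7 0.3] 5
tube 4 [  9.9 -41.6] sd [0.7 0.2] 4
top 0.93 wedge rack [  9.1 -86.2] yaw rel -0.023 iou 0.91
top 0.96 wedge rack [ 10.  -88.8] yaw rel 0.017 iou 0.91
```

```bash
python3 -c "
from workcell import bot; print(bot.job_done())"
```

```text
the job is handed in; nothing more can be done
None
```

The row is closed and chocked with wedge b, and the job is handed in: by the camera fits the wedge sits at x ≈ +10 mm, the tubes within about 10 mm of x = 0, and the pad about 6 mm in; no verdict came back.

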